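# Put the track stop away and close the tool chest

## Robot

A 6-joint arm with a two-finger parallel gripper is mounted at the origin on the work surface. World frame = base frame: x ahead of the robot, y to its left, z up, the work surface at z = 0. Lengths are in m, angles in rad, forces in N, time in s.
With the tool pointing down it reaches from about 0.35 to 0.925 m from the base axis. Payload 6.4 kg.
Tool frame: the origin (TCP) lies at the very end of the fingers, on their centre line; the grasp point (between the pads) lies grasp_offset behind it (grasp_offset is the distance from the TCP to the grasp point, in m); x points along the fingers, y is the direction in which the jaws open and shut, and the axes are right-handed (so a half turn about x gives the same grasp; the last joint's range is limited). The gripper opens to 85 mm and grips with 20 to 120 N. Pads are 22 mm wide; open, the fingers measure 114 mm over their backs; the gripper's body (76 mm by 85 mm) begins 54 mm behind the grasp point. The pads swing forward as they close: fully open they stand 13 mm farther back than shut.
Start: joints at [0.971, 0.245, 1.558, -0, 1.339, -0.174], TCP at [0.268, 0.592, 0.231] pointing down, gripper open.
Joint ranges: [-3.13, 3.13], [-1.02, 2.26], [0.13, 2.54], [-0.95, 4.09], [0.21, 2.88], [-2.74, 2.74]. Speed limits (rad/s): [2.57, 2.57, 3.14, 3.14, 3.14, 3.14].

## Interface

Orientations are given as a 3x3 rotation matrix whose columns are the frame's x, y, z axes.
In Python, from station import get_obs, capture, close_job, grasp_offset gives the robot as it stands.
- The arm moves only by the shell command python3 -m pendant 'ROWS' [FORCE]. ROWS is text: rows parted by semicolons, each of 7 numbers parted by spaces: the turn, a rotation vector about the tool's x, y, z in rad, then the shift along the tool's x, y, z in m, then the closure, from -1 (fully open) to 1 (shut), so that 0 is half open. A call has 1 to 20 rows; each row shifts and turns the pose as measured when the row begins, along the tool's axes as they then stand; what a row does not reach is not made up. A row lasts 1/12 s, in which the tool goes at most 41.7 mm and 7.16 degrees, less where a joint would pass 70% of its speed; a pose out of reach is approached as far as the arm can. A call is refused whole if a number of a shift passes 0.0417 or a number of a turn 0.125, either way. A call with a gripper value outside its range is refused whole. The fingers move at their own pace and stop on an object; FORCE is the grip in N (left out, the last holds). Time passes only in rows, so rows that do not move let the fingers close. It gives the time, the measured TCP pose, the force and the opening at its end, in the units of the state.
- get_obs(): the state, without advancing time (a new reading comes with each control period).
- capture(name): name is "scene" or "side" or "wrist"; returns a dict with "pixels" (420x560x3 uint8, red, green, blue), "K" (3x3 intrinsics, pixels), "xyz" and "rotation" of the camera in the world. Camera axes: x right, y up, looking along -z (the intrinsics and any distortion apply to the point x, -y, -z); pixel columns grow to the right and rows downward; lengths in m; the calibration is good to about 2 mm. A picture is of the moment at which its call begins. There is no depth.
- close_job(): hands the job in, once; it reports no verdict.
The state is a dict: "t": time; "q": joint angles; "qd": joint speeds; "joint_efforts": joint torques, N m; "tool_pos": TCP position; "tool_rot": TCP orientation; "wrist_force": force on the tool from outside, world axes, zero at the start; "ft_torque": the same for the moment, N m; "width": finger opening in m.
Only numpy, scipy, OpenCV 4.12 (cv2) and the standard library are available. Lean on these libraries where they do the work, as an engineer would, in place of code of your own. Each camera call takes 0.05 s, during which the arm holds its last target.

## Task

Put the stop away: slide it along the T-slot track to the open end, lift it out and set it down gently on the tray in the tool chest. Then break the chest's folding lid stay at its knee and lower the lid until it is fully shut, without slamming it. Leave the other things where they are.

Things in the scene. Friction and masses are not known exactly. Their poses are not given: they have to be found in the camera images.
- track: aluminium T-slot track fixed to the bench, 200 mm long, 52 wide, 20 high; origin at the centre of its underside, x along the slot towards its OPEN end, z up. Slot 14 mm wide on top, 30 mm wide below its 4 mm lips; the -x end is closed by a dark block 30 mm high. The stop cannot be lifted until its whole foot is out past the open end.
- track_mouth (a point): centre of the open end of the track, at the level of its top (20 mm up); axes as the track's
- stop_mid (a point): middle of the loose stop in the slot (0.1 to 0.2 kg, 50 mm tall): aluminium head 40 (x) x 30 (y) x 30 mm with a button 16 mm wide, 6 high on top; below it a 14 mm high neck with T-foot 34 mm long, 25 wide. Point 25 mm above the foot's underside, 4 mm below the head's middle; 31 mm above the bench in the slot. x along the slot to its open end, z up.
- chest: plywood tool chest fixed to the bench, 180 mm deep (x) by 260 mm wide (y), 120 mm high, walls 10 mm; origin at the centre of its underside, z up. Its front faces its own -x; the lid is hinged along the top of its +x side; the folding stay is inside its +y end.
- tray (a point): centre of the free part of the wooden tray in the chest, on its floor, 50 mm above the bench, 70 mm below the chest's rim; axes as the chest's. The floor reaches 80 mm either way in x and from -120 to +69 mm in y; the sanding block takes y below about -75. A 12 mm low wall at y = +72 mm parts it from the stay's well.
- hinge (a point): middle of the lid's hinge line, 120 mm above the bench at the rim of the chest's +x side; axes as the chest's, the hinge line runs along y
- lid_top (a point): middle of the lid's free edge, on the lid's outer face, 180 mm from the hinge line. The lid is a plywood board 12 mm thick, 264 mm wide, 0.4 kg. Lid shut, this point's axes are the chest's (outer face towards +z, hinge towards +x).
- lid (a joint): lid angle, rad: 0 shut on the rim, 1.745 (100 degrees) at the start, open and leaning slightly back. The hinge is stiff (0.45 N m): with the stay unlocked the lid stays where it is left, does not fall by itself, and a push of 1 to 8 N near its free edge on its outer face lowers it.
- knee_pin (a point): middle of the knee of the steel stay: a round pin 18 mm across, 30 mm long along the chest's y, joining two flat links (14 mm wide, 87 mm between pivots). Lower pivot: inside the chest's +y end at x = -45 mm, 105 mm up; upper pivot: on the lid, 80 mm from the hinge. It starts 155 mm above the bench, free from above. Ignore this point's axes: they turn with the link.
- knee (a joint): bend of the stay's knee, rad: -0.08 at the start (over centre against its stop: locked, the lid cannot be lowered), 0 straight, positive once broken downwards; about 2.5 with the lid shut. Pressing the pin down and a little towards the hinge with 5 to 10 N breaks it; 15 to 25 mm gives 0.4 to 0.7 rad and draws the lid 0.1 to 0.2 rad towards shut.
- sanding_block: cork sanding block 60 x 34 x 25 mm, lying in the chest's tray at its far-from-the-stay end; origin at the centre of its underside
- mallet: wooden mallet lying down, head 60 x 110 x 60 mm, handle 200 mm; origin on the bench below the handle, 30 mm from the head
- chisel: wood chisel lying flat, 230 mm long, 26 mm thick; origin on the bench below its middle
- try_square: try square lying flat, 110 mm stock and 150 mm blade, 18 mm thick; origin under the stock
- glue: upright plastic bottle, 60 mm across and 150 mm tall; origin at the centre of its underside
- jar: upright jar with a steel cap, 76 mm across and 100 mm tall; origin at the centre of its underside
- offcut: hardwood offcut 120 x 50 x 35 mm lying flat; origin at the centre of its underside
Things that resemble listed ones, but are neither listed nor needed, are in the scene too. There is more than one size of the track; the job needs the smaller. There is more than one size of the part that bears stop_mid; the job needs the smaller.

How it is judged:
On the way, in this order (a step that is already met when the one before it is completed fails the run):
1. the stop has been slid out past the open end of the track (x of stop_mid in the frame of track_mouth above 0.014 m and z of stop_mid in the frame of track_mouth below 0.15 m).
2. the stop stands or lies on the tray, let go, the lid still open (x of stop_mid in the frame of tray between -0.08 and 0.08 m and y of stop_mid in the frame of tray between -0.12 and 0.072 m and z of stop_mid in the frame of tray between 0.005 and 0.036 m and contact force between stop and the fingers below 0.1 N and value of joint lid above 1 rad), for 0.2 s.
3. the stay's knee is broken (more than 0.25 rad) with the lid still well open (more than 0.6 rad) (value of joint knee above 0.25 rad and value of joint lid above 0.6 rad).
4. the lid is shut (value of joint lid below 0.04 rad), for 0.2 s.
At the end, for the whole second after the job is handed in: The stop rests on the tray's floor inside the chest (its middle within the tray's bounds and 5 to 36 mm above the tray's floor, at rest) and the lid is shut (joint lid below 0.04 rad, about 7 mm at its free edge) (x of stop_mid in the frame of tray between -0.08 and 0.08 m and y of stop_mid in the frame of tray between -0.12 and 0.072 m and z of stop_mid in the frame of tray between 0.005 and 0.036 m and value of joint lid below 0.04 rad and linear speed of stop below 0.03 m/s); the robot touches nothing.
It fails at once if the lid is slammed (faster than 2.5 rad/s in its last 0.3 rad) (value of joint lid below 0.3 rad and velocity of joint lid below -2.5 rad/s).
It fails at once if the stop is dropped into the chest (faster than 0.8 m/s close above the tray, a fall of over 30 mm) (x of stop_mid in the frame of tray between -0.08 and 0.08 m and y of stop_mid in the frame of tray between -0.12 and 0.072 m and z of stop_mid in the frame of tray between 0.005 and 0.036 m and linear speed of stop above 0.8 m/s).
It fails at once if another thing (sanding block, mallet, chisel, try square, bottle, jar or offcut) is moved by more than 40 mm (distance of any of sanding_block, mallet, chisel, try_square, glue, jar, offcut from where it was at the start of the episode above 0.04 m).
It also fails if it takes over 66 s, if anything falls off the work surface, if the arm or the gripper's body presses on something with over 40 N, if the wrist force passes 120 N, or if a joint passes its speed limit or range.

## Working session

There is one attempt and no reset: what is moved stays moved. The work goes in short steps, Python scripts to look and compute and a shell command to move; the robot and the scene stay as the last step left them, time stands still between calls to the robot, and variables do not carry over. Pictures are saved under pics/ and viewed, and the job is handed in when it is done.

```bash
ls -la; mkdir -p pics; python3 - <<'E'
from station import get_obs, capture, grasp_offset
import cv2, numpy as np, json
o=get_obs(); print(o, grasp_offset)
for n in ["scene","side","wrist"]:
    c=capture(n); cv2.imwrite(f"pics/{n}0.png",c["pixels"][:,:,::-1])
    np.savez(f"pics/{n}0.npz",**{k:np.array(v) for k,v in c.items()})
    print(n,c.keys(),c["K"],c["xyz"],c["rotation"])
E
```

```text
total 12
drwxr-xr-x  3 agent agent 4096 Dec  6 03:44 .
drwxr-xr-x 23 root  root  4096 Dec  6 03:44 ..
drwxr-xr-x  2 agent agent 4096 Dec  6 03:44 pics
{'t': 0.0, 'q': array([ 9.70908868e-01,  2.45839497e-01,  1.55899425e+00, -4.06320606e-05,
        1.33870557e+00, -1.74098834e-01]), 'qd': array([ 0.00180544, -0.00116539,  0.00051761,  0.00036869,  0.00039248,
       -0.00235135]), 'joint_efforts': array([-9.63334642e-04, -4.29500985e+01, -3.26129866e+01, -1.79372892e-04,
        5.19135443e-03, -2.35708903e-06]), 'tool_pos': array([0.26816179, 0.59149891, 0.23017469]), 'tool_rot': array([[-1.06634843e-03,  4.13029549e-01,  9.10717000e-01],
       [-1.62909642e-03,  9.10715592e-01, -4.13030818e-01],
       [-9.99998104e-01, -1.92408057e-03, -2.98275179e-04]]), 'wrist_force': array([ 0.0336794 , -0.8404992 ,  1.40928807]), 'ft_torque': array([ 0.02665421, -0.01114371, -0.01129615]), 'width': 0.08556122859206214} 0.0187
scene dict_keys(['pixels', 'K', 'xyz', 'rotation']) [[381.34151667   0.         278.80478919]
 [  0.         381.34151667 213.60989232]
 [  0.           0.           1.
[... 165 characters left out ...]
-04  5.20330691e-01  8.53964842e-01]]
side dict_keys(['pixels', 'K', 'xyz', 'rotation']) [[532.8520135    0.         281.28639379]
 [  0.         532.8520135  209.60937775]
 [  0.           0.           1.        ]] [1.10140193 0.98823008 1.11796864] [[-0.85540541 -0.31285112  0.41280232]
 [ 0.51770649 -0.54130482  0.66254742]
 [ 0.01617318  0.78045709  0.62500013]]
wrist dict_keys(['pixels', 'K', 'xyz', 'rotation']) [[356.07639335   0.         273.71481984]
 [  0.         356.07639335 214.60784099]
 [  0.           0.           1.        ]] [0.20041246 0.62155573 0.37316303] [[ 0.41189238 -0.87217908 -0.2639097 ]
 [ 0.91123075  0.39367133  0.12116684]
 [-0.0017855  -0.29039033  0.95690661]]
```

View pics/scene0.png

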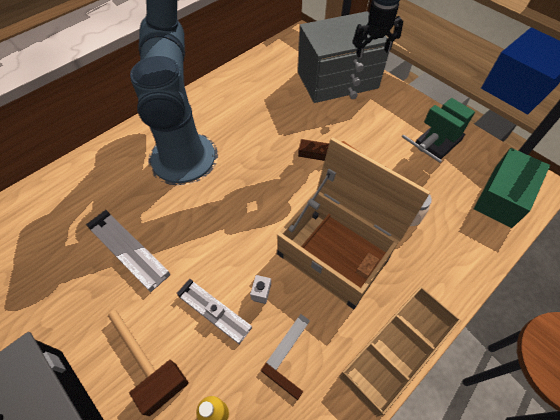

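View pics/side0.png

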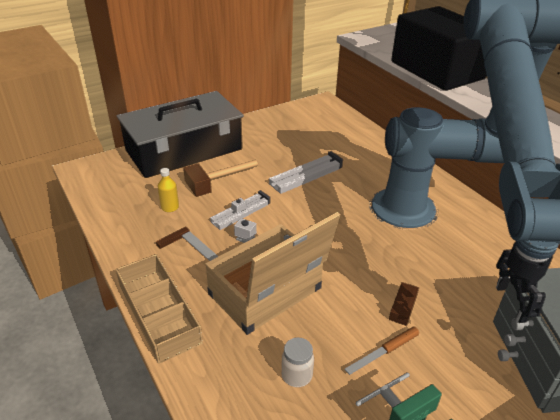

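View pics/wrist0.png

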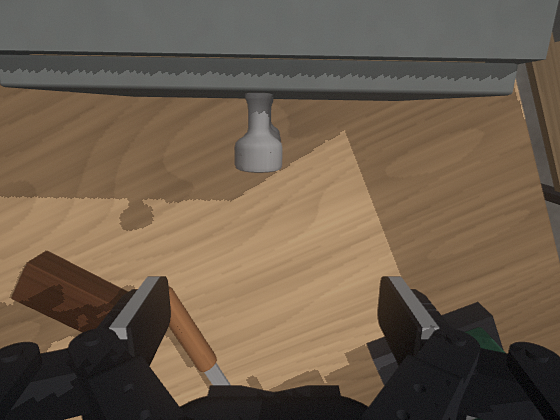

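```bash
cat > h.py <<'E'
import numpy as np, cv2
from station import get_obs, capture, grasp_offset
def load(n):
    d=np.load(f"pics/{n}.npz"); return {k:d[k] for k in d}
def snap(cam,n):
    c=capture(cam); c={k:np.array(v) for k,v in c.items()}
    cv2.imwrite(f"pics/{n}.png",c["pixels"][:,:,::-1]); np.savez(f"pics/{n}.npz",**c); return c
def ray(c,uv):
    u,v=uv;K=c["K"]; d=np.array([(u-K[0,2])/K[0,0],-(v-K[1,2])/K[1,1],-1.]); d=c["rotation"]@d
    return c["xyz"],d/np.linalg.norm(d)
def plane(c,uv,z):
    o,d=ray(c,uv); return o+d*(z-o[2])/d[2]
def tri(*cu):
    A=np.zeros((3,3));b=np.zeros(3);R=[]
    for c,uv in cu:
        o,d=ray(c,uv);P=np.eye(3)-np.outer(d,d);A+=P;b+=P@o;R.append((o,P))
    x=np.linalg.solve(A,b); return x,[float(np.linalg.norm(P@(x-o)))for o,P in R]
def proj(c,p):
    q=c["rotation"].T@(np.array(p)-c["xyz"]);K=c["K"]
    return np.array([K[0,2]+K[0,0]*q[0]/-q[2],K[1,2]-K[1,1]*q[1]/-q[2]])
def crop(n,x0,y0,x1,y1,s,out):
    im=cv2.imread(f"pics/{n}.png")[y0:y1,x0:x1]; cv2.imwrite(f"pics/{out}.png",cv2.resize(im,None,fx=s,fy=s,interpolation=cv2.INTER_CUBIC))
E
python3 - <<'E'
from h import *
crop("scene0",165,265,285,355,6,"s_tr"); crop("scene0",265,130,440,310,4,"... chest".replace("... ","s_"))
crop("side0",200,170,340,260,5,"d_tr"); crop("side0",200,210,345,335,5,"d_chest")
E
```

```text
(no output)
```

View pics/s_tr.png

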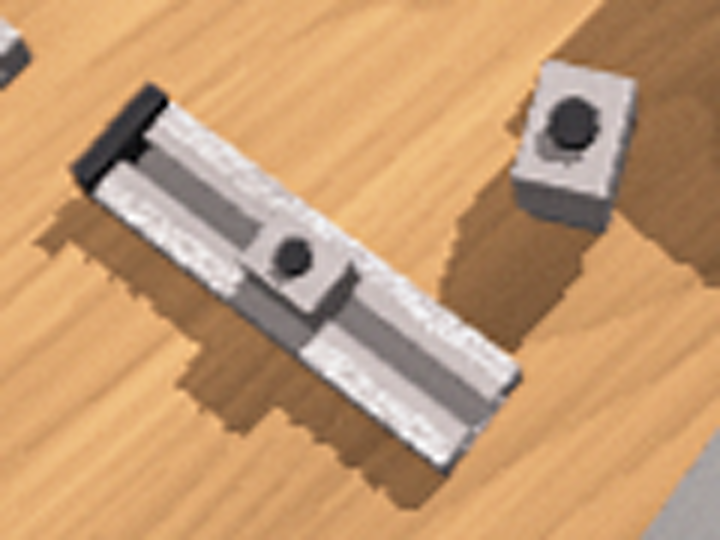

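View pics/s_chest.png

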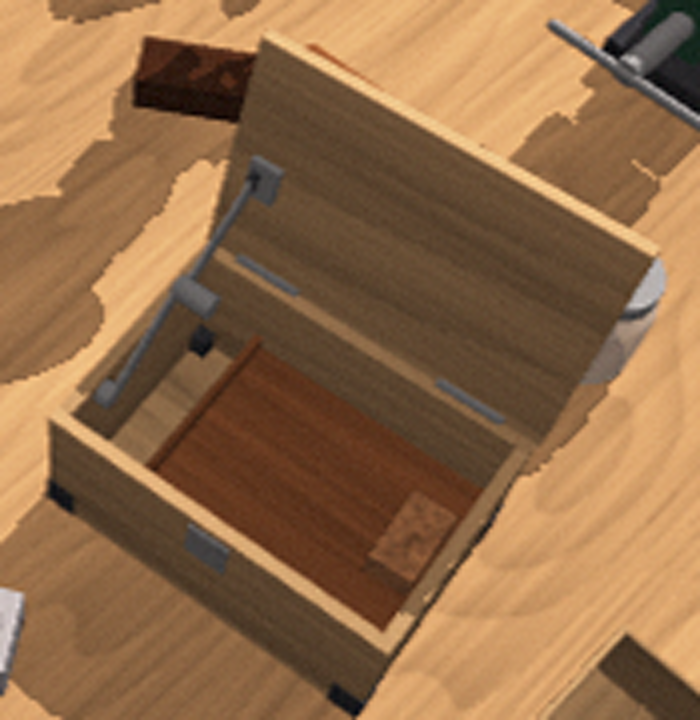

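View pics/d_tr.png

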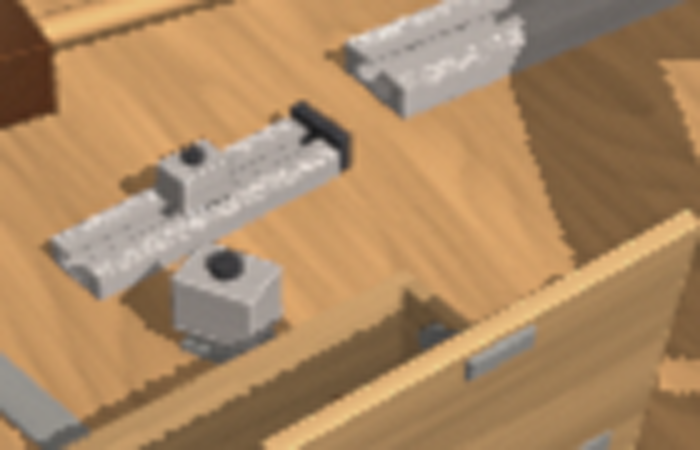

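View pics/d_chest.png

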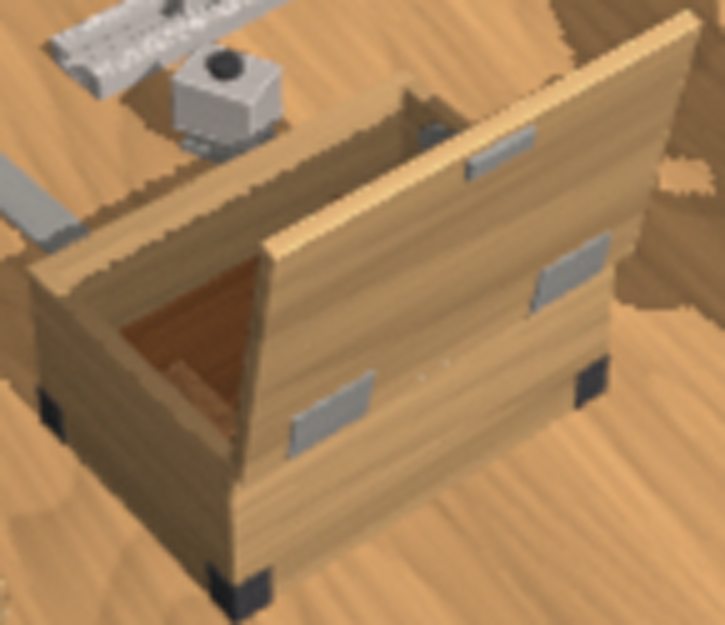

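```bash
python3 - <<'E'
from h import *
S=load("scene0");D=load("side0")
def s6(x,y): return (x/6+165-.4,y/6+265-.4)
def s4(x,y): return (x/4+265-.4,y/4+130-.4)
def d5(x,y): return (x/5+200-.4,y/5+170-.4)
def e5(x,y): return (x/5+200-.4,y/5+210-.4)
np.set_printoptions(precision=4,suppress=True)
print("button top",tri((S,s6(294,252)),(D,d5(192,151))))
a=tri((S,s6(520,372)),(D,d5(52,243)));b=tri((S,s6(445,468)),(D,d5(97,297)));print("open corners",a,b)
print("open corners swapped",tri((S,s6(520,372)),(D,d5(97,297))),tri((S,s6(445,468)),(D,d5(52,243))))
print("block", tri((S,s6(150,85)),(D,d5(347,137))),tri((S,s6(75,168)),(D,d5(300,104))))
for p in [(150,85),(75,168)]: print(plane(S,s6(*p),.03))
for p in [(520,372),(445,465)]: print(plane(S,s6(*p),.02))
print("chest F-y",tri((S,s4(390,655)),(D,e5(32,268))),"F+y",tri((S,s4(52,418)),(D,e5(408,78))))
print("B-y",tri((S,s4(525,452)),(D,e5(237,485))))
print("lid top corners",tri((S,s4(655,255)),(D,e5(265,250))),tri((S,s4(267,35)),(D,e5(695,12))))
print("pin plane .155",plane(S,s4(195,297),.155))
print("big stop button",tri((S,s6(575,122)),(D,d5(226,265))))
E
```

```text
button top (array([ 0.4983, -0.2475,  0.0596]), [0.0005560782772564436, 0.0005560782772563372])
open corners (array([ 0.6073, -0.2125,  0.0564]), [0.006867794132695194, 0.0068677941326951856]) (array([ 0.5792, -0.2491, -0.0352]), [0.007806871283993935, 0.007806871283994204])
open corners swapped (array([ 0.5892, -0.2049,  0.0065]), [0.0008935690592887175, 0.0008935690592885417]) (array([ 0.5984, -0.2547,  0.0182]), [0.0011656833598364758, 0.0011656833598364834])
block (array([ 0.3834, -0.2444,  0.0294]), [0.00026749191995830324, 0.0002674919199582622]) (array([ 0.3929, -0.2917,  0.0303]), [3.6731422307829485e-05, 3.673142230798114e-05])
[ 0.384  -0.2445  0.03  ]
[ 0.3928 -0.2916  0.03  ]
[ 0.5915 -0.2064  0.02  ]
[ 0.5991 -0.2543  0.02  ]
chest F-y (array([0.7357, 0.0257, 0.1208]), [0.0022952537896435057, 0.0022952537896432793]) F+y (array([ 0.4798, -0.0104,  0.1174]), [0.0014234100551425216, 0.0014234100551426484])
B-y (array([0.7063, 0.2015, 0.1063]), [0.0010665744193646557, 0.0010665744193646192])
lid top corners (array([0.7063, 0.2376, 0.2975]), [0.0007716470293712588, 0.0007716470293710827]) (array([0.4473, 0.2001, 0.2997]), [0.002459269717778282, 0.0024592697177785194])
pin plane .155 [0.4948 0.1055 0.155 ]
big stop button (array([ 0.5386, -0.1257,  0.0684]), [0.0009530307432053765, 0.0009530307432053509])
```

```bash
python3 -m pendant '0.124 0 0 -0.01 0 0 -1;0.124 0 0 -0.01 0 0 -1;0.124 0 0 -0.01 0 0 -1;0.124 0 0 -0.01 0 0 -1;0.124 0 0 -0.01 0 0 -1;0.124 0 0 -0.01 0 0 -1;0.124 0 0 -0.01 0 0 -1;0.124 0 0 -0.01 0 0 -1;0.124 0 0 -0.01 0 0 -1;0.124 0 0 -0.01 0 0 -1;0.124 0 0 -0.01 0 0 -1;0.124 0 0 -0.01 0 0 -1;0.124 0 0 -0.01 0 0 -1;0.124 0 0 -0.01 0 0 -1;0.124 0 0 -0.01 0 0 -1;0.124 0 0 -0.01 0 0 -1;0.124 0 0 -0.01 0 0 -1;0.124 0 0 -0.01 0 0 -1;0.124 0 0 -0.01 0 0 -1;0.124 0 0 -0.01 0 0 -1' 40
cat > go.py <<'E'
import sys
from h import *
np.set_printoptions(precision=4,suppress=True)
o=get_obs();R=o["tool_rot"];p=o["tool_pos"]
print("t",o["t"],"p",p,"yhead",np.degrees(np.arctan2(R[1,1],R[0,1])),"q",o["q"],"F",o["wrist_force"],"w",o["width"])
print("tilt xaxis",R[:,0])
if len(sys.argv)>3:
    d=np.array([float(v) for v in sys.argv[1:4]])-p; print("world d",d,"tool d",R.T@d)
if len(sys.argv)>4:
    h=np.radians(float(sys.argv[4])); T=np.array([[0,np.cos(h),np.sin(h)],[0,np.sin(h),-np.cos(h)],[-1,0,0]])
    from scipy.spatial.transform import Rotation as Ro
    print("rotvec tool",Ro.from_matrix(R.T@T).as_rotvec())
E
python3 go.py .49 -.245 .23 -80
```

```text
t: 1.82
tool_pos: [0.2665, 0.5891, 0.4252]
tool_rot: [[-0.015, 0.209, -0.978], [-0.022, -0.978, -0.209], [-1.0, 0.018, 0.019]]
wrist_force: [-0.4, -0.9, -0.3]
width: 0.0853
t 1.8167 p [0.2665 0.5891 0.4252] yhead -77.90909248318874 q [ 0.9709  0.1697  1.2992 -0.      1.6993  2.3309] F [-0.4179 -0.9256 -0.3102] w 0.08525745202636449
tilt xaxis [-0.015  -0.022  -0.9996]
world d [ 0.2235 -0.8341 -0.1952] tool d [ 0.2101  0.8587 -0.0479]
rotvec tool [ 0.0363  0.0189 -0.0187]
```

```bash
python3 -m pendant '0.036 0.019 -0.019 0 0.03 -0.002 -1;0 0 0 0 0.041 -0.002 -1;0 0 0 0 0.041 -0.002 -1;0 0 0 0 0.041 -0.002 -1;0 0 0 0 0.041 -0.002 -1;0 0 0 0 0.041 -0.002 -1;0 0 0 0 0.041 -0.002 -1;0 0 0 0 0.041 -0.002 -1;0 0 0 0 0.041 -0.002 -1;0 0 0 0 0.041 -0.002 -1;0 0 0 0 0.041 -0.002 -1;0 0 0 0 0.041 -0.002 -1;0 0 0 0 0.041 -0.002 -1;0 0 0 0 0.041 -0.002 -1;0 0 0 0 0.041 -0.002 -1;0 0 0 0 0.041 -0.002 -1;0 0 0 0 0.041 -0.002 -1;0 0 0 0 0.041 -0.002 -1;0 0 0 0 0.041 -0.002 -1;0 0 0 0 0.041 -0.002 -1' ; python3 go.py .49 -.245 .23 -80
```

```text
t: 3.48
tool_pos: [0.4424, -0.211, 0.42]
tool_rot: [[0.003, 0.18, -0.984], [-0.001, -0.984, -0.18], [-1.0, 0.002, -0.003]]
wrist_force: [0.4, -0.2, 0.1]
width: 0.0852
t 3.4833 p [ 0.4424 -0.211   0.42  ] yhead -79.6290176105508 q [-0.6775 -0.2317  1.7004  0.0012  1.6698  0.7125] F [ 0.4045 -0.1771  0.1424] w 0.0851911633975938
tilt xaxis [ 0.0033 -0.001  -1.    ]
world d [ 0.0476 -0.034  -0.19  ] tool d [ 0.1902  0.0417 -0.0401]
rotvec tool [ 0.0065 -0.003  -0.0016]
```

```bash
python3 -m pendant '0 0 0 0.03 0.007 -0.007 -1;0 0 0 0.03 0.007 -0.007 -1;0 0 0 0.03 0.007 -0.007 -1;0 0 0 0.03 0.007 -0.007 -1;0 0 0 0.03 0.007 -0.007 -1;0 0 0 0.03 0.007 -0.007 -1;0 0 0 0 0 0 -1;0 0 0 0 0 0 -1' ; python3 go.py .49 -.245 .23 -80; python3 -c "
from h import *
snap('wrist','w1')"
```

```text
t: 4.15
tool_pos: [0.4925, -0.2568, 0.2318]
tool_rot: [[0.002, 0.167, -0.986], [-0.002, -0.986, -0.167], [-1.0, 0.002, -0.002]]
wrist_force: [-0.4, 0.0, 0.7]
width: 0.0854
t 4.15 p [ 0.4925 -0.2568  0.2318] yhead -80.40174163154003 q [-0.6846  0.0224  1.8028 -0.0003  1.3137  0.7187] F [-0.4407  0.0393  0.6824] w 0.08536583439832972
tilt xaxis [ 0.0019 -0.0019 -1.    ]
world d [-0.0025  0.0118 -0.0018] tool d [ 0.0017 -0.0121  0.0005]
rotvec tool [-0.007  -0.0016 -0.0022]
```

View pics/w1.png

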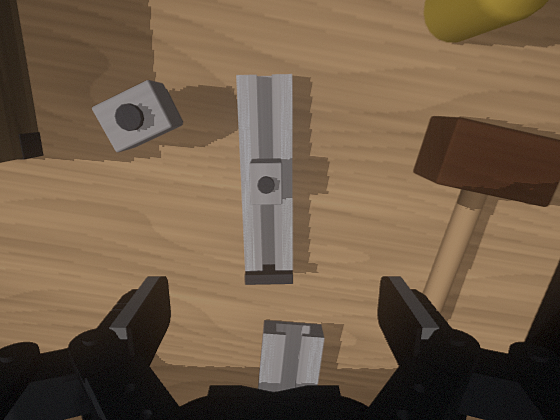

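```bash
python3 - <<'E'
from h import *
np.set_printoptions(precision=4,suppress=True)
W=load("w1");S=load("scene0");D=load("side0")
crop("w1",225,60,305,290,3,"w1c")
print("button",tri((W,(266,184)),(S,(165+294/6-.4,265+252/6-.4)),(D,(200+192/5-.4,170+151/5-.4))))
A,B=plane(W,(237,75),.02),plane(W,(292,74),.02);print("open",A,B,(A+B)/2,np.linalg.norm(A-B))
C,E=plane(W,(246,265),.02),plane(W,(293,265),.02);print("closed",C,E,(C+E)/2,np.linalg.norm(C-E))
v=(A+B-C-E);print(np.degrees(np.arctan2(v[1],v[0])),np.linalg.norm(v)/2)
H=[plane(W,p,.05) for p in [(251,160),(281,159),(282,204),(251,205)]];print("head",np.array(H),np.mean(H,0))
for i,j in [(3,0),(2,1)]:
  d=H[j]-H[i];print(np.degrees(np.arctan2(d[1],d[0])),np.linalg.norm(d))
print(np.linalg.norm(H[0]-H[1]))
E
```

```text
button (array([ 0.498 , -0.2486,  0.0589]), [0.0013725990781983867, 0.001228551183264133, 0.0007812716889907178])
open [ 0.5874 -0.2073  0.02  ] [ 0.5969 -0.2576  0.02  ] [ 0.5921 -0.2325  0.02  ] 0.05116380247465503
closed [ 0.398  -0.2437  0.02  ] [ 0.4065 -0.294   0.02  ] [ 0.4022 -0.2689  0.02  ] 0.051082215671232126
10.854277144870307 0.193360823064726
head [[ 0.516  -0.2331  0.05  ]
 [ 0.5215 -0.2598  0.05  ]
 [ 0.4799 -0.2681  0.05  ]
 [ 0.4741 -0.2394  0.05  ]] [ 0.4979 -0.2501  0.05  ]
8.613840238576552 0.04244599244494264
11.283897152004618 0.042395422125661573
0.027318324197478688
```

View pics/w1c.png

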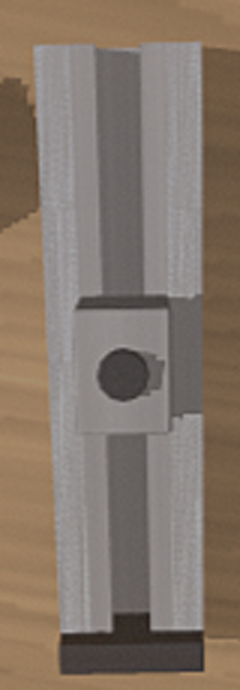

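```bash
python3 go.py .498 -.2495 .024 -79.4; python3 -m pendant '-0.017 0 0 0.03 -0.003 -0.003 -1;0 0 0 0.03 -0.002 -0.001 -1;0 0 0 0.03 -0.001 0 -1;0 0 0 0.03 0 0 -1;0 0 0 0.03 0 0 -1;0 0 0 0 0 0 -1' ; python3 go.py .498 -.2495 .024 -79.4
```

```text
t 4.2 p [ 0.4921 -0.2565  0.2315] yhead -80.4007855920677 q [-0.6846  0.0221  1.8037 -0.0004  1.3138  0.7187] F [-0.8422  0.3313 -0.4764] w 0.08549315608434783
tilt xaxis [ 0.0013 -0.0015 -1.    ]
world d [ 0.0059  0.007  -0.2075] tool d [ 0.2074 -0.0063 -0.0067]
rotvec tool [-0.0175 -0.001  -0.0017]
t: 4.7
tool_pos: [0.5043, -0.2562, 0.095]
tool_rot: [[0.025, 0.185, -0.982], [-0.021, -0.982, -0.186], [-0.999, 0.025, -0.021]]
wrist_force: [-1.3, 0.8, -0.5]
width: 0.0857
t 4.7 p [ 0.5043 -0.2562  0.095 ] yhead -79.31731529633198 q [-0.6702  0.1977  1.8845 -0.0006  1.0268  0.7142] F [-1.2842  0.8074 -0.4958] w 0.08573872841184334
tilt xaxis [ 0.0252 -0.0206 -0.9995]
world d [-0.0063  0.0067 -0.071 ] tool d [ 0.0706 -0.0095  0.0065]
rotvec tool [ 0.0017 -0.021  -0.0249]
```

```bash
python3 -m pendant '0 -0.021 -0.025 0.01 -0.008 0.004 -1;0 0 0 0.01 0 0 -1;0 0 0 0.01 0 0 -1;0 0 0 0.01 0 0 -1;0 0 0 0 0 0 -1;0 0 0 0 0 0 -1' ; python3 go.py .498 -.2495 .024 -79.4
```

```text
t: 5.2
tool_pos: [0.5046, -0.2527, 0.0625]
tool_rot: [[0.011, 0.186, -0.982], [-0.008, -0.982, -0.186], [-1.0, 0.01, -0.009]]
wrist_force: [-0.5, -0.1, 0.9]
width: 0.0856
t 5.2 p [ 0.5046 -0.2527  0.0625] yhead -79.26101934839957 q [-0.6652  0.2566  1.8847  0.0001  0.9868  0.7181] F [-0.4679 -0.1212  0.9158] w 0.08557183544817518
tilt xaxis [ 0.0107 -0.0083 -0.9999]
world d [-0.0066  0.0032 -0.0385] tool d [ 0.0384 -0.0047  0.0062]
rotvec tool [ 0.0025 -0.0089 -0.0101]
```

```bash
python3 -m pendant '0 -0.009 -0.010 0.004 -0.005 0.006 -1;0 0 0 0 0 0 -1;0 0 0 0.009 0 0 -1;0 0 0 0.009 0 0 -1;0 0 0 0.009 0 0 -1;0 0 0 0 0 0 -1;0 0 0 0 0 0 -1' ; python3 go.py .498 -.2495 .024 -79.4; python3 -c "
from h import *
snap('wrist','w2')"
```

```text
t: 5.78
tool_pos: [0.4978, -0.2493, 0.0297]
tool_rot: [[0.001, 0.186, -0.983], [-0.001, -0.983, -0.186], [-1.0, 0.001, -0.001]]
wrist_force: [-0.5, 0.6, -0.1]
width: 0.0854
t 5.7833 p [ 0.4978 -0.2493  0.0297] yhead -79.2701026770381 q [-0.6678  0.3043  1.9002 -0.0002  0.9357  0.7158] F [-0.452   0.6231 -0.0777] w 0.08538074751230566
tilt xaxis [ 0.0009 -0.001  -1.    ]
world d [ 0.0002 -0.0002 -0.0057] tool d [ 0.0057  0.0002 -0.0001]
rotvec tool [ 0.0023 -0.0007 -0.0012]
```

View pics/w2.png

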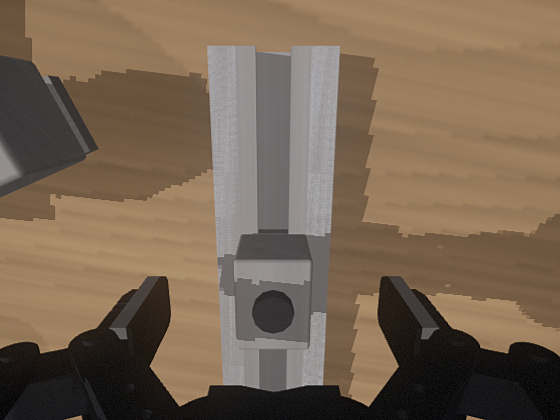

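```bash
python3 -m pendant '0.002 0 0 0.005 0 0 -1;0 0 0 0 0 0 0.2;0 0 0 0 0 0 0.5;0 0 0 0 0 0 1;0 0 0 0 0 0 1;0 0 0 0 0 0 1;0 0 0 0 0 0 1;0 0 0 0 0 0 1;0 0 0 0 0 0 1' 40 ; python3 go.py .62 -.2274 .024 -79.4
```

```text
t: 6.58
tool_pos: [0.4982, -0.2495, 0.0249]
tool_rot: [[0.002, 0.184, -0.983], [-0.001, -0.983, -0.184], [-1.0, 0.002, -0.001]]
wrist_force: [0.3, -0.3, -1.3]
width: 0.0293
t 6.5833 p [ 0.4982 -0.2495  0.0249] yhead -79.39168954394262 q [-0.6677  0.3133  1.8999 -0.0001  0.9261  0.7181] F [ 0.3119 -0.3299 -1.3309] w 0.029337881645770145
tilt xaxis [ 0.0017 -0.0015 -1.    ]
world d [ 0.1218  0.0221 -0.0009] tool d [ 0.001   0.0007 -0.1238]
rotvec tool [ 0.0001 -0.0014 -0.0017]
```

```bash
python3 -m pendant '0 0 0 0 0 -0.006 1;0 0 0 0 0 -0.01 1;0 0 0 0 0 -0.01 1;0 0 0 0 0 -0.01 1;0 0 0 0 0 -0.01 1;0 0 0 0 0 0 1' ; python3 go.py .633 -.2248 .025 -79.4
```

```text
t: 7.08
tool_pos: [0.5484, -0.2402, 0.025]
tool_rot: [[0.002, 0.184, -0.983], [-0.002, -0.983, -0.184], [-1.0, 0.002, -0.002]]
wrist_force: [-0.3, -0.1, -1.0]
width: 0.0296
t 7.0833 p [ 0.5484 -0.2402  0.025 ] yhead -79.41451589820143 q [-0.6019  0.3931  1.7923 -0.0002  0.9534  0.7842] F [-0.2965 -0.0916 -0.9631] w 0.029564220096668314
tilt xaxis [ 0.0022 -0.0017 -1.    ]
world d [ 0.0846  0.0154 -0.    ] tool d [ 0.0002  0.0004 -0.086 ]
rotvec tool [-0.0003 -0.0019 -0.0021]
```

```bash
python3 -m pendant '0 -0.001 -0.001 0 0 -0.01 1;0 0 0 0 0 -0.01 1;0 0 0 0 0 -0.01 1;0 0 0 0 0 -0.01 1;0 0 0 0 0 -0.01 1;0 0 0 0 0 -0.01 1;0 0 0 0 0 -0.01 1;0 0 0 0 0 -0.01 1;0 0 0 0 0 -0.006 1;0 0 0 0 0 0 1' ; python3 go.py .633 -.2248 .025 -79.4; python3 -c "
from h import *
snap('side','d3');snap('scene','s3');crop('side' and 'd3',180,160,320,260,5,'d3c');crop('s3',165,250,285,355,5,'s3c')"
```

```text
t: 7.92
tool_pos: [0.6416, -0.2212, 0.0235]
tool_rot: [[-0.001, 0.187, -0.982], [-0.0, -0.982, -0.187], [-1.0, 0.0, 0.001]]
wrist_force: [0.7, 0.9, -0.9]
width: 0.0295
t 7.9167 p [ 0.6416 -0.2212  0.0235] yhead -79.24181221238916 q [-0.4984  0.5495  1.5715 -0.001   1.0214  0.8851] F [ 0.6664  0.8736 -0.9416] w 0.029517311663881742
tilt xaxis [-0.0011 -0.0004 -1.    ]
world d [-0.0086 -0.0036  0.0015] tool d [-0.0015  0.0019  0.0091]
rotvec tool [ 0.0028  0.0012 -0.0001]
```

View pics/d3c.png

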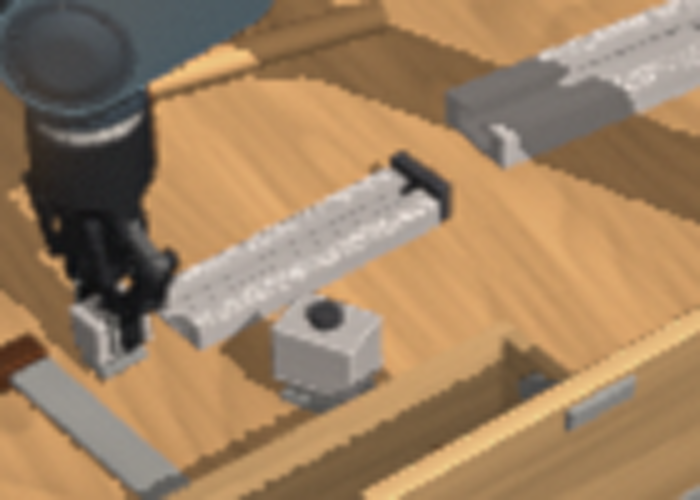

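View pics/s3c.png

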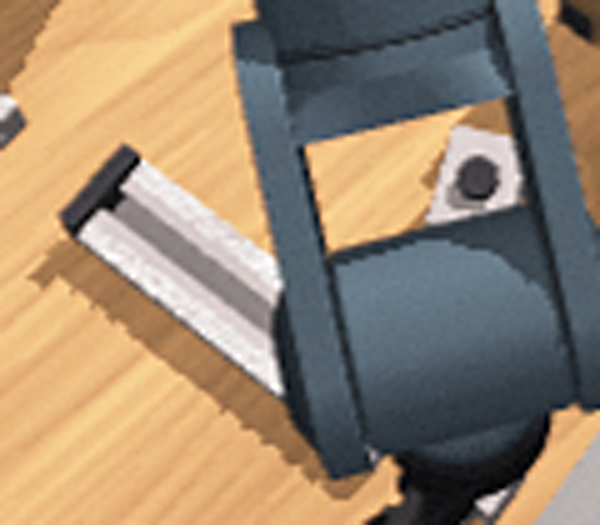

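```bash
python3 -m pendant '0 0 0 -0.008 0 0 1;0 0 0 -0.016 0 0 1;0 0 0 -0.02 0 0 1;0 0 0 -0.02 0 0 1;0 0 0 -0.02 0 0 1;0 0 0 -0.02 0 0 1;0 0 0 -0.02 0 0 1;0 0 0 -0.02 0 0 1;0 0 0 -0.016 0 0 1;0 0 0 0 0 0 1;0 0 0 0 0 0 1' ; python3 go.py .609 .085 .18 -80
```

```text
t: 8.93
tool_pos: [0.6342, -0.222, 0.1925]
tool_rot: [[-0.009, 0.181, -0.983], [0.003, -0.983, -0.181], [-1.0, -0.005, 0.008]]
wrist_force: [-0.7, -0.9, -2.6]
width: 0.0291
t 8.9333 p [ 0.6342 -0.222   0.1925] yhead -79.54685576469116 q [-0.5045  0.3338  1.522  -0.0015  1.2947  0.8842] F [-0.65   -0.9142 -2.6262] w 0.029108493132080054
tilt xaxis [-0.0085  0.003  -1.    ]
world d [-0.0252  0.307  -0.0125] tool d [ 0.0136 -0.3064 -0.031 ]
rotvec tool [0.0079 0.0078 0.0045]
```

```bash
python3 -m pendant '0.008 0.008 0.004 0 -0.01 -0.002 1;0 0 0 0 -0.02 -0.002 1;0 0 0 0 -0.02 -0.002 1;0 0 0 0 -0.02 -0.002 1;0 0 0 0 -0.02 -0.002 1;0 0 0 0 -0.02 -0.002 1;0 0 0 0 -0.02 -0.002 1;0 0 0 0 -0.02 -0.002 1;0 0 0 0 -0.02 -0.002 1;0 0 0 0 -0.02 -0.002 1;0 0 0 0 -0.02 -0.002 1;0 0 0 0 -0.02 -0.002 1;0 0 0 0 -0.02 -0.002 1;0 0 0 0 -0.02 -0.002 1;0 0 0 0 -0.02 -0.002 1;0 0 0 0 -0.01 -0.001 1;0 0 0 0 0 0 1;0 0 0 0 0 0 1' ; python3 go.py .609 .085 .18 -82;python3 -c "
from h import *
snap('wrist','w4');snap('scene','s4');snap('side','d4')"
```

```text
t: 10.43
tool_pos: [0.5907, 0.1052, 0.1633]
tool_rot: [[-0.043, 0.166, -0.985], [0.014, -0.986, -0.166], [-0.999, -0.021, 0.04]]
wrist_force: [0.6, -0.5, -1.6]
width: 0.0294
t 10.4333 p [0.5907 0.1052 0.1633] yhead -80.46386290012859 q [-0.018   0.222   1.7155  0.0135  1.2476  1.3814] F [ 0.6474 -0.5105 -1.581 ] w 0.029357685252459523
tilt xaxis [-0.0432  0.0135 -0.999 ]
world d [ 0.0183 -0.0202  0.0167] tool d [-0.0177  0.0226 -0.014 ]
rotvec tool [0.0272 0.0406 0.02  ]
```

View pics/w4.png

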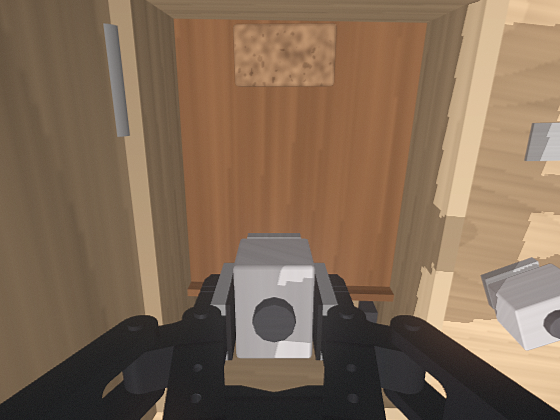

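View pics/s4.png

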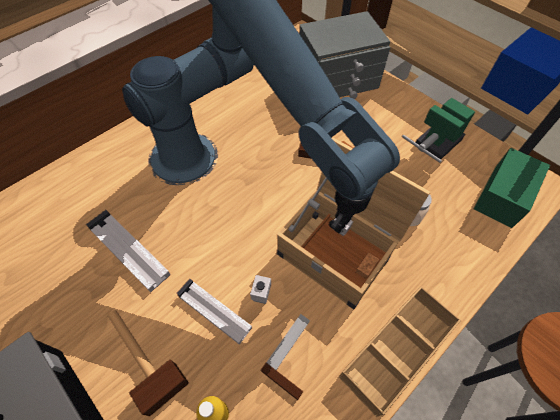

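View pics/d4.png

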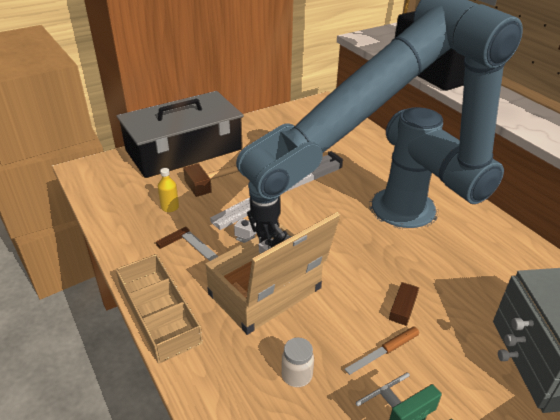

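```bash
python3 - <<'E'
from h import *
np.set_printoptions(precision=4,suppress=True)
W=load("w4")
for n,p,z in [("far L",(175,20),.05),("far R",(427,20),.05),("wall L",(190,286),.062),("wall R",(392,290),.062),("blk",(235,85),.075),("blk",(333,86),.075)]:
    P=plane(W,p,z); d=P[:2]-[.5952,.0968]; a=np.radians(98); print(n,P,"chest",d@[np.cos(a),np.sin(a)],d@[-np.sin(a),np.cos(a)])
E
```

```text
far L [0.6998 0.1889 0.05  ] chest 0.07662768133643695 -0.11638038385191972
far R [0.7258 0.032  0.05  ] chest -0.08229419686449535 -0.12030421365026185
wall L [0.5167 0.1598 0.062 ] chest 0.07331243522301803 0.06899244571535255
wall R [0.5411 0.0059 0.062 ] chest -0.0824383624898392 0.06624626720618447
blk [0.6678 0.143  0.075 ] chest 0.035639303722858263 -0.07832206790464034
blk [0.6771 0.0847 0.075 ] chest -0.023336486787026343 -0.07939676874082588
```

```bash
python3 -m pendant '0.009 0.014 0.007 0 0.005 -0.002 1;0.009 0.014 0.007 0 0.005 -0.002 1;0.009 0.013 0.006 0 0.004 -0.002 1;0 0 0 0.01 0 0 1;0 0 0 0 0 0 1;0 0 0 0 0 0 1' ; python3 go.py .598 .091 .075 -82
```

```text
t: 11.08
tool_pos: [0.6017, 0.0855, 0.1535]
tool_rot: [[0.008, 0.129, -0.992], [-0.002, -0.992, -0.129], [-1.0, 0.003, -0.008]]
wrist_force: [0.7, -0.2, -1.2]
width: 0.0294
t 11.0833 p [0.6017 0.0855 0.1535] yhead -82.60321836329054 q [-0.0443  0.2234  1.7329 -0.0021  1.1769  1.3982] F [ 0.7106 -0.1974 -1.1858] w 0.02937190452233444
tilt xaxis [ 0.0084 -0.0023 -1.    ]
world d [-0.0037  0.0055 -0.0785] tool d [ 0.0784 -0.0061  0.0036]
rotvec tool [-0.0105 -0.008  -0.0034]
```

Position good; descend.

```bash
python3 -m pendant '0 -0.008 -0.003 0.01 -0.003 0.002 1;0 0 0 0.01 0 0 1;0 0 0 0.01 0 0 1;0 0 0 0.01 0 0 1;0 0 0 0.01 0 0 1;0 0 0 0.01 0 0 1;0 0 0 0.008 0 0 1;0 0 0 0.005 0 0 1;0 0 0 0 0 0 1;0 0 0 0 0 0 1' ; python3 go.py .598 .091 .070 -82
```

```text
t: 11.92
tool_pos: [0.5969, 0.0891, 0.0692]
tool_rot: [[-0.007, 0.129, -0.992], [0.0, -0.992, -0.129], [-1.0, -0.001, 0.007]]
wrist_force: [0.1, -0.9, -1.4]
width: 0.0296
t 11.9167 p [0.5969 0.0891 0.0692] yhead -82.56184753122673 q [-0.0394  0.3364  1.768  -0.      1.0438  1.4016] F [ 0.0765 -0.8974 -1.4293] w 0.029588122534922323
tilt xaxis [-0.0066  0.0003 -1.    ]
world d [0.0011 0.0019 0.0008] tool d [-0.0008 -0.0017 -0.0013]
rotvec tool [-0.0098  0.0065  0.0011]
```

```bash
python3 -m pendant '0 0.006 0 0.001 0 0 1;0 0 0 0.001 0 0 1;0 0 0 0.001 0 0 1'; python3 go.py;  python3 -m pendant '0 0 0 0.001 0 0 1'; python3 -c "
from h import *
snap('wrist','w5')"
```

```text
t: 12.17
tool_pos: [0.5977, 0.0891, 0.0687]
tool_rot: [[0.001, 0.13, -0.992], [0.001, -0.992, -0.13], [-1.0, -0.001, -0.001]]
wrist_force: [-2.8, 0.1, 3.4]
width: 0.0294
t 12.1667 p [0.5977 0.0891 0.0687] yhead -82.54693596222302 q [-0.0398  0.335   1.771   0.001   1.0351  1.4005] F [-2.7628  0.1276  3.4066] w 0.029429186485914523
tilt xaxis [ 0.0005  0.0008 -1.    ]
t: 12.25
tool_pos: [0.5978, 0.0891, 0.0687]
tool_rot: [[0.001, 0.13, -0.992], [0.001, -0.992, -0.13], [-1.0, -0.001, -0.001]]
wrist_force: [-5.9, 0.6, 6.6]
width: 0.0294
```

View pics/w5.png

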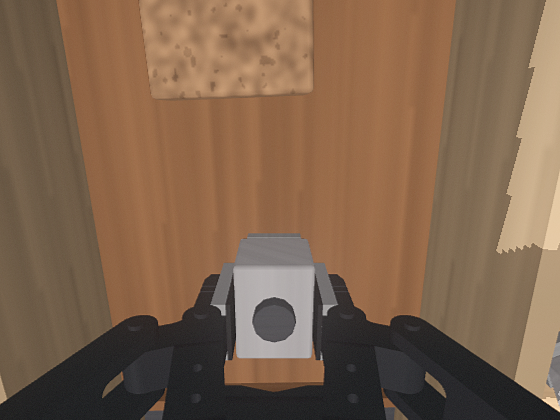

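```bash
python3 -m pendant '0 0 0 -0.001 0 0 0.25;0 0 0 0 0 0 0.1;0 0 0 0 0 0 0;0 0 0 0 0 0 -0.2;0 0 0 0 0 0 -0.3;0 0 0 0 0 0 -0.3;0 0 0 0 0 0 -0.3;0 0 0 0 0 0 -0.3;0 0 0 -0.01 0 0 -0.3;0 0 0 -0.015 0 0 -0.3;0 0 0 -0.02 0 0 -0.3;0 0 0 -0.02 0 0 -0.3;0 0 0 -0.02 0 0 -0.3;0 0 0 -0.02 0 0 -0.3;0 0 0 -0.02 0 0 -0.3;0 0 0 0 0 0 -0.3;0 0 0 0 0 0 -0.3'; python3 go.py;python3 -c "
from h import *
snap('wrist','w6')"
```

```text
t: 13.72
tool_pos: [0.5986, 0.0889, 0.2056]
tool_rot: [[0.008, 0.13, -0.992], [0.001, -0.992, -0.13], [-1.0, 0.0, -0.008]]
wrist_force: [-0.3, -0.3, -0.6]
width: 0.0554
t 13.7167 p [0.5986 0.0889 0.2056] yhead -82.55621634265029 q [-0.0401  0.161   1.7036  0.0011  1.2691  1.4005] F [-0.314  -0.2939 -0.6313] w 0.055401004365079345
tilt xaxis [ 0.0079  0.0007 -1.    ]
```

View pics/w6.png

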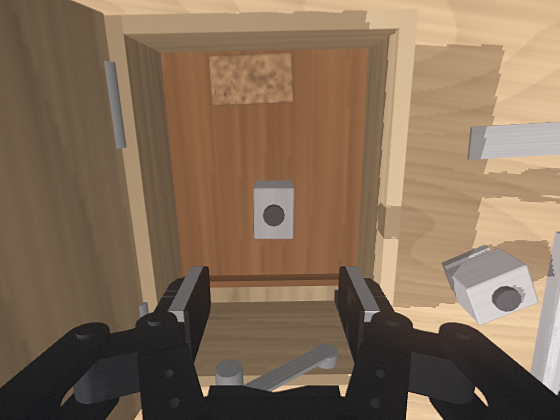

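```bash
python3 - <<'E'
from h import *
np.set_printoptions(precision=4,suppress=True)
W=load("w6");S=load("scene0")
crop("w6",180,300,360,420,4,"w6c")
print(tri((W,(229,375)),(S,(265+195/4-.4,130+297/4-.4))))
for z in (.155,.16): print(plane(W,(229,375),z))
E
```

```text
(array([0.4945, 0.1063, 0.1499]), [0.0021393798832346103, 0.002139379883234543])
[0.5013 0.1048 0.155 ]
[0.5057 0.1046 0.16  ]
```

View pics/w6c.png

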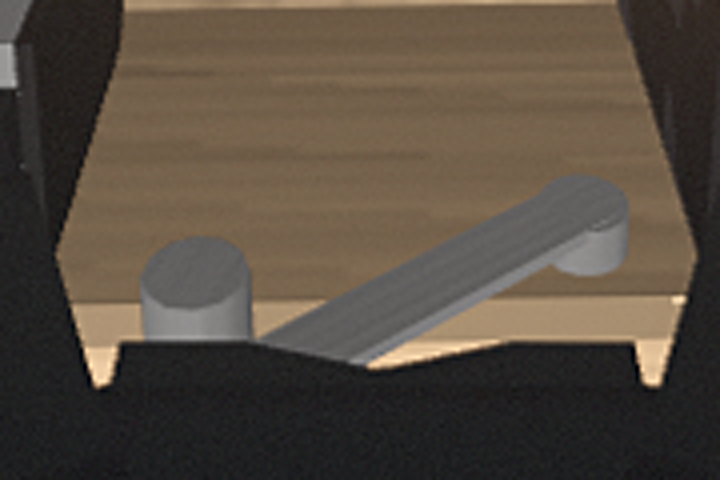

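```bash
python3 - <<'E'
from h import *
np.set_printoptions(precision=4,suppress=True)
W=load("w6");S=load("scene0")
crop("scene0",300,190,330,215,20,"pin")
for z in (.15,.155): print(plane(W,(228.4,367.6),z))
E
```

```text
[0.5028 0.106  0.15  ]
[0.507  0.1058 0.155 ]
```

View pics/pin.png

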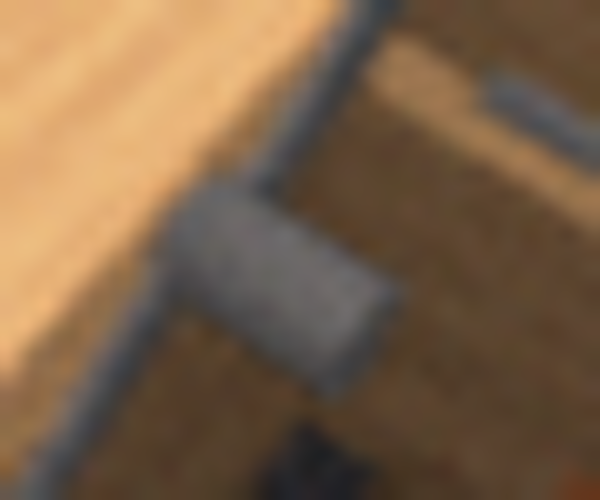

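```bash
python3 - <<'E'
from h import *
np.set_printoptions(precision=4,suppress=True)
W=load("w6");S=load("scene0")
print(tri((W,(228.4,367.6)),(S,(300+362/20-.5,190+338/20-.5))))
print(tri((W,(228.4,367.6)),(S,(300+372/20-.5,190+325/20-.5))))
print("mid at .155",plane(S,(300+285/20-.5,190+280/20-.5),.155))
E
python3 go.py .495 .104 .20 -82
```

```text
(array([0.5095, 0.1058, 0.1584]), [0.00032855062477744857, 0.0003285506247774215])
(array([0.5106, 0.1062, 0.1608]), [0.0011785434703063633, 0.0011785434703063286])
mid at .155 [0.4948 0.1071 0.155 ]
t 13.7667 p [0.599  0.0889 0.2059] yhead -82.55421088636778 q [-0.0401  0.1611  1.7029  0.0011  1.2689  1.4004] F [ 0.9278 -0.4665  0.0877] w 0.0553316600527519
tilt xaxis [ 0.0088  0.0007 -1.    ]
world d [-0.104   0.0151 -0.0059] tool d [ 0.005  -0.0284  0.1012]
rotvec tool [-0.0097 -0.0088 -0.0005]
```

```bash
python3 -m pendant '0 0 0 -0.005 0 0.02 0.76;0 0 0 0 0 0.02 0.76;0 0 0 0 0 0.02 0.76;0 0 -0.11 0 0 0.015 0.76;0 0 -0.11 0 0 0.01 0.76;0 0 -0.11 0 0 0.01 0.76;0 0 -0.1 0 0 0 0.76;0 0 0 0 0 0 0.76;0 0 0 0 0 0 0.76'; python3 go.py .502 .087 .197
```

```text
t: 14.52
tool_pos: [0.4952, 0.079, 0.2003]
tool_rot: [[-0.062, 0.117, -0.991], [0.433, -0.892, -0.132], [-0.899, -0.437, 0.005]]
wrist_force: [-0.4, -0.0, 1.0]
width: 0.0104
t 14.5167 p [0.4952 0.079  0.2003] yhead -82.55229043804812 q [-0.2825 -0.0207  1.9553  0.4149  1.4185  1.0491] F [-0.4212 -0.0358  0.9713] w 0.010391565471561252
tilt xaxis [-0.0619  0.4329 -0.8993]
world d [ 0.0068  0.008  -0.0033] tool d [ 0.006  -0.0049 -0.0078]
```

```bash
python3 -m pendant '0 0.062 0 0 -0.005 -0.008 0.76;0 0 0 0 0 0 0.76;0 0 0 0 0 0 0.76'; python3 go.py .502 .087 .197; python3 -c "
from h import *
snap('scene','s7');snap('wrist','w7');snap('side','d7');crop('s7',270,130,430,270,5,'s7c')"
```

```text
t: 14.77
tool_pos: [0.5019, 0.0854, 0.2005]
tool_rot: [[-0.003, 0.116, -0.993], [0.436, -0.894, -0.106], [-0.9, -0.433, -0.048]]
wrist_force: [0.9, -0.2, 0.4]
width: 0.0106
t 14.7667 p [0.5019 0.0854 0.2005] yhead -82.61381316442923 q [-0.2761 -0.0426  1.9759  0.4418  1.3638  1.0515] F [ 0.8663 -0.1594  0.3621] w 0.010551194986893915
tilt xaxis [-0.0029  0.4357 -0.9001]
world d [ 0.0001  0.0016 -0.0035] tool d [ 0.0039  0.0001 -0.0002]
```

View pics/s7c.png

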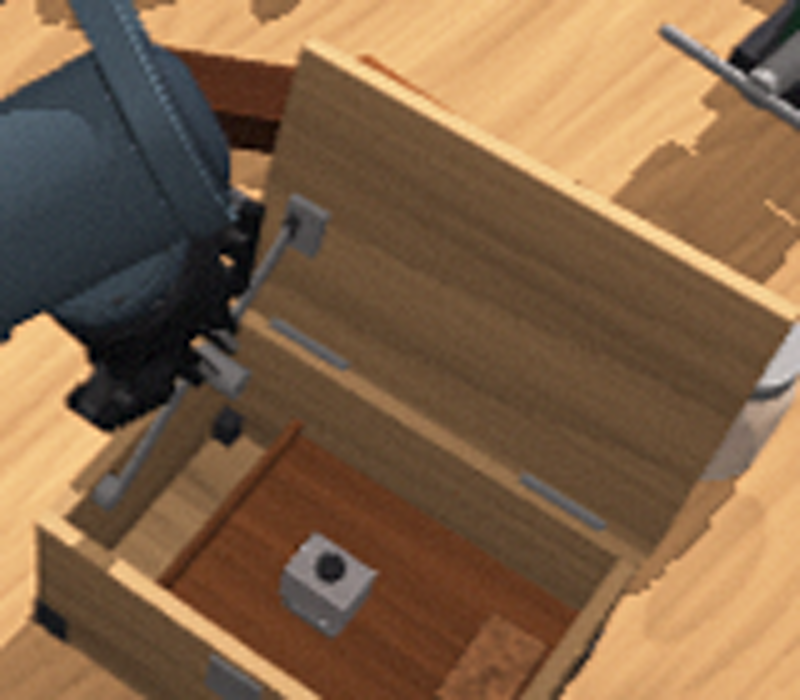

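View pics/w7.png

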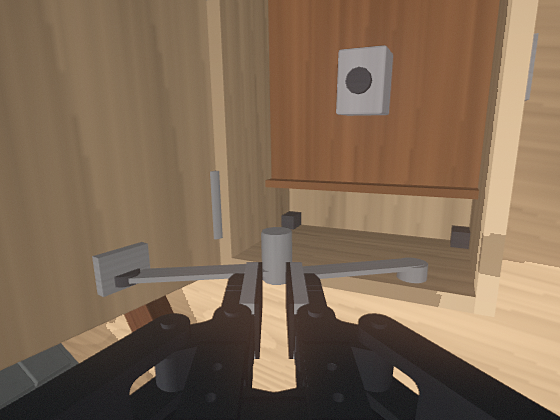

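View pics/d7.png

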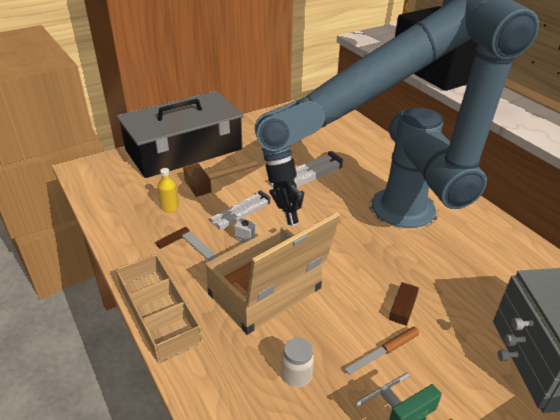

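```bash
python3 - <<'E'
from h import *
np.set_printoptions(precision=4,suppress=True)
W=load("w7");S=load("scene0");o=get_obs();R=o["tool_rot"];p=o["tool_pos"]
for s in(0,.035,.045): print(s,proj(W,p+R[:,0]*s), [proj(W,p+R[:,0]*s+R[:,2]*e) for e in(-.011,.011)])
for v in (240,275): print(plane(W,(276,v),.157))
for x in (.48,.495,.51): print(proj(W,[x,.106+(.51-x)*.14,.157]))
crop("w7",210,200,340,320,5,"w7c")
E
```

```text
0 [272.6147 278.741 ] [array([272.6262, 255.8644]), array([272.6036, 300.7071])]
0.035 [272.7713 248.5465] [array([272.7834, 229.2236]), array([272.7595, 267.2326])]
0.045 [272.8064 241.7666] [array([272.8186, 223.2681]), array([272.7947, 259.6841])]
[0.5023 0.1046 0.157 ]
[0.481  0.1017 0.157 ]
[263.0711 272.3018]
[269.0544 250.103 ]
[275.3449 226.7647]
```

View pics/w7c.png

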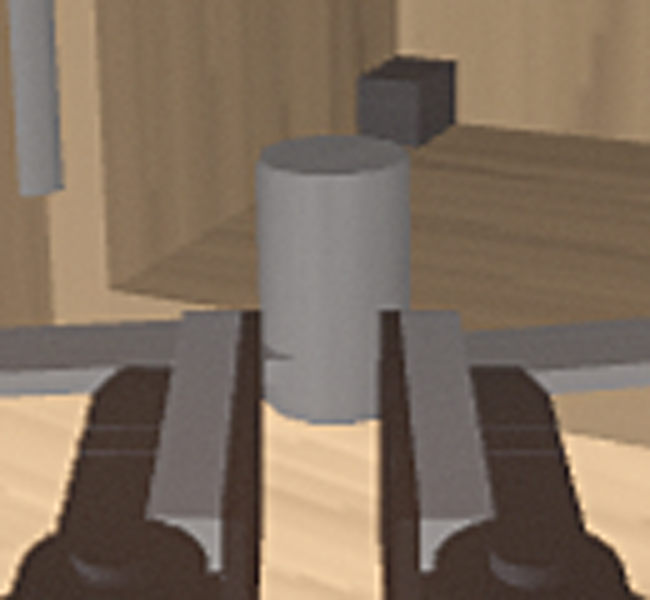

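```bash
python3 -m pendant '0 0 0 0.01 0.002 0 0.76;0 0 0 0.01 0 0 0.76;0 0 0 0.01 0 0 0.76;0 0 0 0 0 0 0.76;0 0 0 0.005 0 0 0.76;0 0 0 0.003 0 0 0.76;0 0 0 0 0 0 0.76'; python3 go.py; python3 -c "
from h import *
snap('wrist','w8')"
```

```text
t: 15.5
tool_pos: [0.5018, 0.1025, 0.161]
tool_rot: [[-0.006, 0.117, -0.993], [0.436, -0.894, -0.108], [-0.9, -0.433, -0.046]]
wrist_force: [0.6, 0.4, 1.0]
width: 0.0101
t 15.5 p [0.5018 0.1025 0.161 ] yhead -82.54753726822642 q [-0.2419  0.012   2.0015  0.4555  1.2807  1.0442] F [0.5523 0.3875 1.009 ] w 0.010087460268855169
tilt xaxis [-0.006   0.4356 -0.9001]
```

View pics/w8.png

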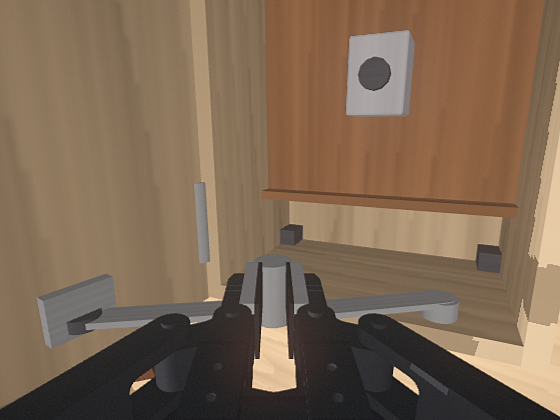

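Pin (273,262) is centred between the tips, about to touch. Press on along the finger axis.

```bash
python3 -m pendant '0 0 0 0.004 0 0 0.76;0 0 0 0.004 0 0 0.76;0 0 0 0.004 0 0 0.76;0 0 0 0.004 0 0 0.76'; python3 -m pendant '0 0 0 0.004 0 0 0.76;0 0 0 0.004 0 0 0.76;0 0 0 0.004 0 0 0.76';python3 -m pendant '0 0 0 0.004 0 0 0.76;0 0 0 0.004 0 0 0.76'; python3 -c "
from h import *
snap('scene','s9');snap('wrist','w9');crop('s9',270,130,430,270,5,'s9c')"
```

```text
t: 15.88
tool_pos: [0.5022, 0.1102, 0.1479]
tool_rot: [[-0.006, 0.118, -0.993], [0.437, -0.893, -0.109], [-0.899, -0.435, -0.047]]
wrist_force: [-2.6, 0.5, 3.4]
width: 0.0104
t: 16.13
tool_pos: [0.5021, 0.1154, 0.137]
tool_rot: [[-0.006, 0.119, -0.993], [0.436, -0.893, -0.11], [-0.9, -0.434, -0.046]]
wrist_force: [-3.6, -3.8, 6.8]
width: 0.01
t: 16.3
tool_pos: [0.5025, 0.1175, 0.13]
tool_rot: [[-0.006, 0.121, -0.993], [0.432, -0.895, -0.112], [-0.902, -0.43, -0.047]]
wrist_force: [-1.5, -6.2, 5.4]
width: 0.0107
```

View pics/s9c.png

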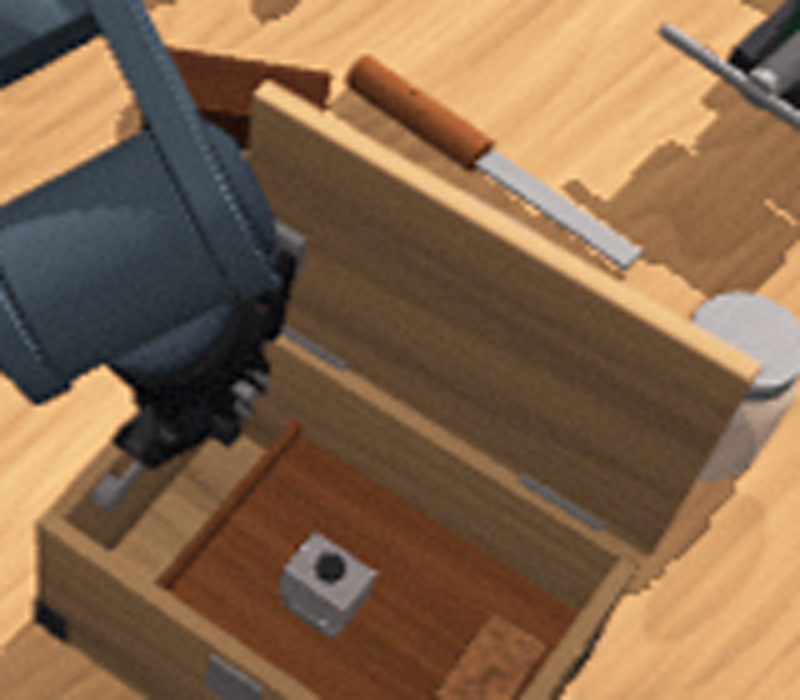

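View pics/w9.png

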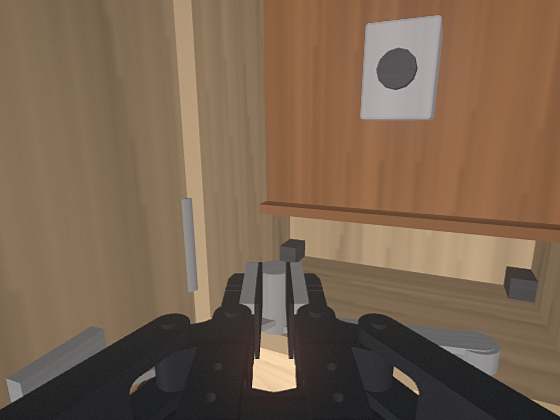

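```bash
python3 -m pendant '0 0 0 -0.01 0 0 0.76;0 0 0 -0.02 0 0 0.76;0 0 0 -0.025 0 0 0.76;0 0 0 -0.03 0 0 0.76;0 0 0 -0.03 0 0 1;0 0 0 -0.03 0 0 1;0 0 0.11 -0.03 0 0 1;0 0 0.11 -0.03 0 0 1;0 0 0.11 -0.03 0 -0.015 1;0 0 0.11 -0.03 0 -0.02 1;0 0 0 -0.02 0 -0.02 1;0 0 0 0 0 -0.02 1;0 0 0 0 0 0 1;0 0 0 0 0 0 1'; python3 go.py .58 .26 .39 -80;python3 -c "
from h import *
snap('scene','s10');snap('side','d10');snap('wrist','w10')"
```

```text
t: 17.57
tool_pos: [0.5781, 0.0228, 0.4161]
tool_rot: [[0.064, 0.099, -0.993], [-0.016, -0.995, -0.1], [-0.998, 0.022, -0.062]]
wrist_force: [-0.3, -0.3, 0.1]
width: 0.0001
t 17.5667 p [0.5781 0.0228 0.4161] yhead -84.34060831779625 q [-0.1537 -0.0501  1.5454 -0.0061  1.5806  1.3174] F [-0.295  -0.263   0.1484] w 6.75808037718976e-05
tilt xaxis [ 0.064  -0.0161 -0.9978]
world d [ 0.0019  0.2372 -0.0261] tool d [ 0.0223 -0.2364 -0.0239]
rotvec tool [-0.075  -0.0613 -0.0247]
```

View pics/s10.png

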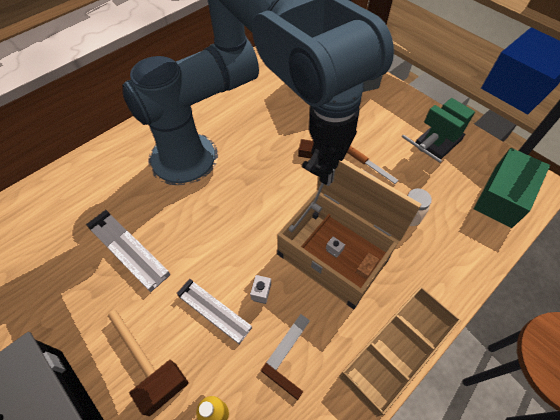

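View pics/d10.png

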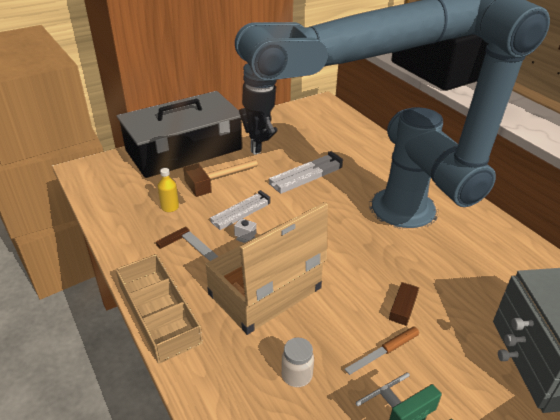

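View pics/w10.png

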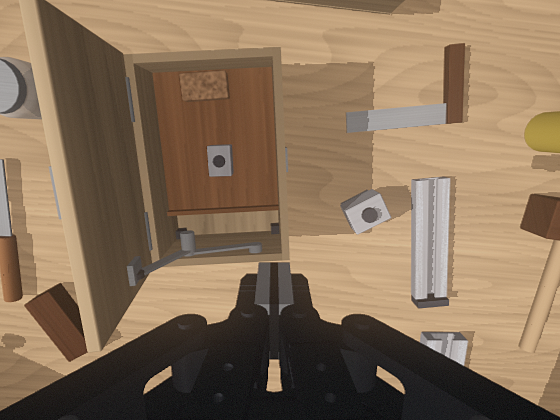

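```bash
python3 - <<'E'
from h import *
np.set_printoptions(precision=4,suppress=True)
W=load("w10");D=load("d10");S=load("s10")
crop('d10',195,195,345,330,5,'d10c')
print(tri((W,(101,350)),(D,(329,207))),tri((W,(88,350)),(D,(329,207))))
print(tri((S,(420,206)),(D,(250,247))))
c=np.array([.5952,.0968]);a=np.radians(98.5);X=np.array([np.cos(a),np.sin(a)])
print("hinge",c+.09*X)
for y in (.13,-.13): print(c+.09*X+y*np.array([-X[1],X[0]]))
E
```

```text
(array([0.4415, 0.1563, 0.2848]), [0.0001258646158852832, 0.0001258646158851819]) (array([0.4468, 0.1635, 0.2923]), [0.0004516718734148823, 0.0004516718734148135])
(array([0.7032, 0.2004, 0.2981]), [0.011173270496359486, 0.011173270496359482])
hinge [0.5819 0.1858]
[0.4533 0.1666]
[0.7105 0.205 ]
```

View pics/d10c.png

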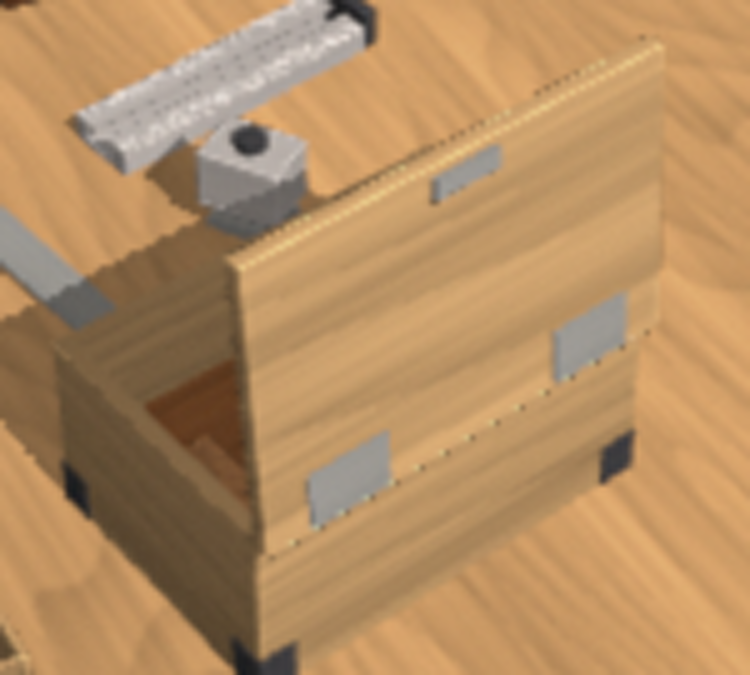

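```bash
python3 -m pendant '-0.05 -0.061 -0.025 0 -0.01 -0.001 1;0 0 0 0 -0.02 -0.001 1;0 0 0 0 -0.025 -0.001 1;0 0 0 0 -0.025 -0.001 1;0 0 0 0 -0.025 -0.001 1;0 0 0 0 -0.025 -0.001 1;0 0 0 0 -0.025 -0.001 1;0 0 0 0 -0.025 -0.001 1;0 0 0 0 -0.025 -0.001 1;0 0 0 0 -0.02 -0.001 1;0 0 0 0 -0.01 0 1;0 0 0 0 0 0 1;0 0 0 0 0 0 1'; python3 go.py .575 .255 .27 -81.5
```

```text
t: 18.8
tool_pos: [0.5425, 0.259, 0.4018]
tool_rot: [[-0.028, 0.138, -0.99], [-0.0, -0.99, -0.138], [-1.0, -0.004, 0.028]]
wrist_force: [0.4, -0.2, -0.4]
width: -0.0001
t 18.8 p [0.5425 0.259  0.4018] yhead -82.06789781059724 q [0.2541 0.061  1.4579 0.0067 1.6497 1.6869] F [ 0.3699 -0.2448 -0.3838] w -5.413641938736901e-05
tilt xaxis [-0.0278 -0.0003 -0.9996]
world d [ 0.0325 -0.004  -0.1318] tool d [ 0.1308  0.0089 -0.0352]
rotvec tool [-0.0099  0.0276  0.0036]
```

```bash
python3 -m pendant '-0.01 0.027 0.003 0.015 0 -0.008 1;0 0 0 0.02 0 -0.008 1;0 0 0 0.02 0 -0.008 1;0 0 0 0.02 0 -0.008 1;0 0 0 0.02 0 0 1;0 0 0 0.02 0 0 1;0 0 0 0.01 0 0 1;0 0 0 0 0 0 1;0 0 0 0 0 0 1'; python3 go.py .575 .21 .27 -81.5
```

```text
t: 19.55
tool_pos: [0.5776, 0.2512, 0.273]
tool_rot: [[0.004, 0.135, -0.991], [-0.002, -0.991, -0.135], [-1.0, 0.003, -0.003]]
wrist_force: [0.0, 0.2, 0.4]
width: 0.0001
t 19.55 p [0.5776 0.2512 0.273 ] yhead -82.24378576421475 q [ 0.2317  0.166   1.5728 -0.003   1.3999  1.6676] F [0.0292 0.1699 0.4416] w 0.00011443617862084941
tilt xaxis [ 0.0035 -0.0022 -1.    ]
world d [-0.0026 -0.0412 -0.003 ] tool d [0.0031 0.0404 0.0081]
rotvec tool [-0.013  -0.0032 -0.0027]
```

```bash
python3 -m pendant '-0.012 0 0 0 0.01 0 1;0 0 0 0 0.01 0 1;0 0 0 0 0.01 0 1;0 0 0 0 0.008 0 1;0 0 0 0 0.006 0 1'; python3 -m pendant '0 0 0 0 0.006 0 1;0 0 0 0 0.006 0 1;0 0 0 0 0.006 0 1';python3 -m pendant '0 0 0 0 0.006 0 1;0 0 0 0 0.006 0 1;0 0 0 0 0.006 0 1'; python3 go.py .6 .15 .27 -81.5; python3 -c "
from h import *
snap('side','d11')
crop('d11',195,155,345,290,5,'d11c')"
```

```text
t: 19.97
tool_pos: [0.5862, 0.2045, 0.2791]
tool_rot: [[0.012, 0.147, -0.989], [-0.001, -0.989, -0.147], [-1.0, 0.003, -0.012]]
wrist_force: [0.8, -0.3, -0.9]
width: -0.0
t: 20.22
tool_pos: [0.5893, 0.1855, 0.2802]
tool_rot: [[0.013, 0.146, -0.989], [0.002, -0.989, -0.146], [-1.0, -0.0, -0.013]]
wrist_force: [0.8, 3.1, -1.7]
width: 0.0
t: 20.47
tool_pos: [0.5916, 0.1671, 0.2793]
tool_rot: [[0.012, 0.147, -0.989], [0.005, -0.989, -0.147], [-1.0, -0.003, -0.012]]
wrist_force: [0.1, 3.0, -1.9]
width: 0.0005
t 20.4667 p [0.5916 0.1671 0.2793] yhead -81.5694750390071 q [0.0897 0.1203 1.612  0.0035 1.3973 1.5128] F [ 0.1108  3.0032 -1.9314] w 0.0004776583508395092
tilt xaxis [ 0.0117  0.0046 -0.9999]
world d [ 0.0084 -0.0171 -0.0093] tool d [ 0.0093  0.0182 -0.0057]
rotvec tool [-0.0012 -0.0123  0.0028]
```

View pics/d11c.png

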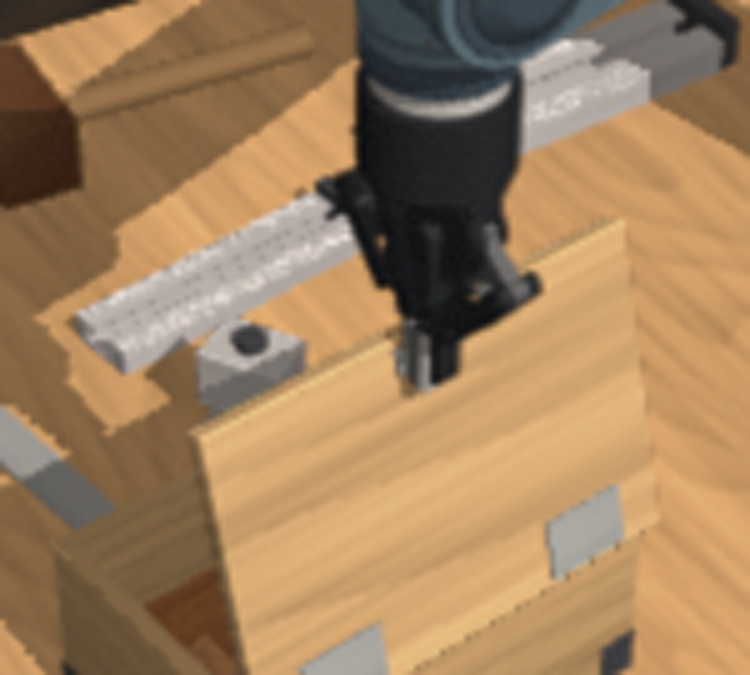

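```bash
python3 -m pendant '0 -0.01 0 0.003 0.008 0 1;0 0 0 0.004 0.008 0 1;0 0 0 0.004 0.007 0 1;0 0 0 0.004 0.007 0 1;0 0 0 0.004 0.007 0 1'; python3 -m pendant '0 0 0 0.004 0.007 0 1;0 0 0 0.005 0.007 0 1;0 0 0 0.005 0.006 0 1'; python3 go.py .6 .12 .24 -81.5; python3 -c "
from h import *
snap('side','d12')
crop('d12',195,155,345,290,5,'d12c')"
```

```text
t: 20.93
tool_pos: [0.5993, 0.126, 0.2626]
tool_rot: [[0.007, 0.147, -0.989], [0.0, -0.989, -0.147], [-1.0, 0.001, -0.006]]
wrist_force: [-1.0, 1.5, 2.4]
width: -0.0001
t: 21.18
tool_pos: [0.603, 0.1029, 0.2476]
tool_rot: [[0.008, 0.146, -0.989], [-0.001, -0.989, -0.146], [-1.0, 0.002, -0.007]]
wrist_force: [-0.1, 1.4, 2.8]
width: -0.0002
t 21.1833 p [0.603  0.1029 0.2476] yhead -81.60876033829834 q [-0.0158  0.1392  1.6492 -0.0008  1.3456  1.4087] F [-0.1333  1.3913  2.7587] w -0.00017238934333890343
tilt xaxis [ 0.0076 -0.0009 -1.    ]
world d [-0.003   0.0171 -0.0076] tool d [ 0.0076 -0.0174  0.0005]
rotvec tool [-0.0019 -0.0074 -0.002 ]
```

View pics/d12c.png

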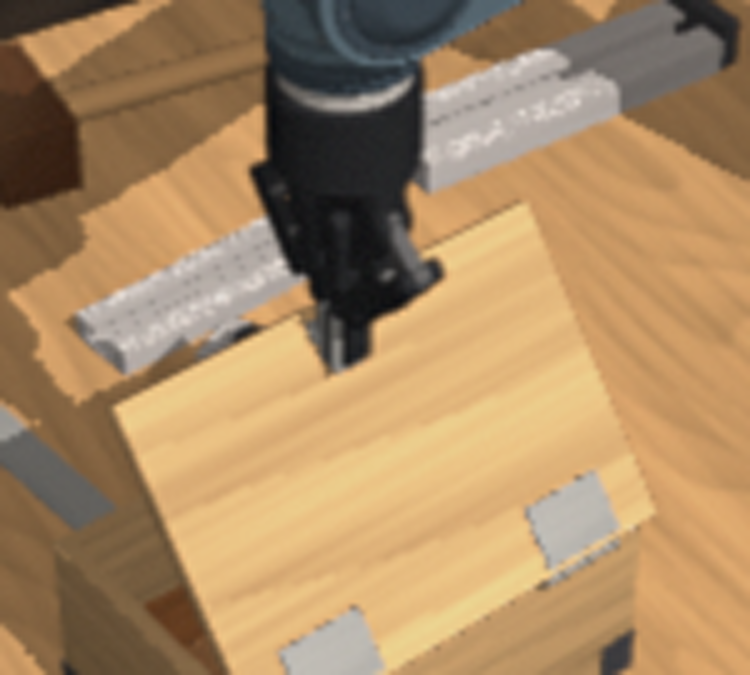

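```bash
python3 -m pendant '0 -0.007 0 0.006 0.006 0 1;0 0 0 0.006 0.006 0 1;0 0 0 0.006 0.005 0 1;0 0 0 0.006 0.005 0 1'; python3 -m pendant '0 0 0 0.006 0.004 0 1;0 0 0 0.007 0.004 0 1;0 0 0 0.007 0.004 0 1;0 0 0 0.007 0.003 0 1'; python3 go.py .6 .07 .18 -81.5; python3 -c "
from h import *
snap('side','d13')
crop('d13',195,155,345,290,5,'d13c')"
```

```text
t: 21.57
tool_pos: [0.6064, 0.0778, 0.2203]
tool_rot: [[-0.001, 0.145, -0.989], [-0.003, -0.989, -0.145], [-1.0, 0.003, 0.001]]
wrist_force: [-0.1, 0.3, 1.8]
width: -0.0002
t: 21.9
tool_pos: [0.6086, 0.0606, 0.1899]
tool_rot: [[-0.002, 0.145, -0.989], [-0.004, -0.989, -0.145], [-1.0, 0.004, 0.002]]
wrist_force: [0.5, -1.7, 1.0]
width: 0.0003
t 21.9 p [0.6086 0.0606 0.1899] yhead -81.65816356869418 q [-0.0841  0.1972  1.6923 -0.0044  1.2533  1.3425] F [ 0.5258 -1.7296  0.9836] w 0.00028069869013175097
tilt xaxis [-0.0015 -0.0041 -1.    ]
world d [-0.0086  0.0094 -0.0099] tool d [ 0.0099 -0.0106  0.0071]
rotvec tool [-0.0028  0.0021 -0.0038]
```

View pics/d13c.png

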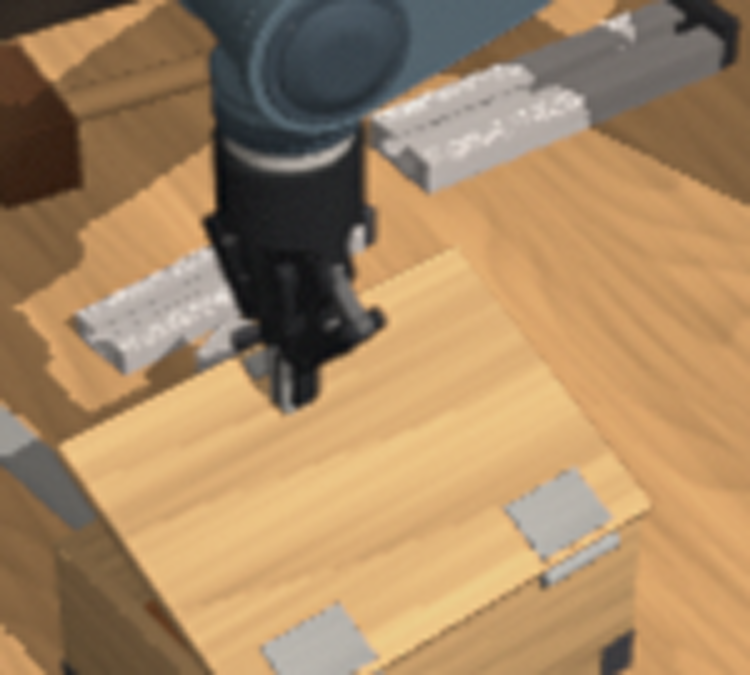

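```bash
python3 -m pendant '0 0 0 0.006 0.003 0 1;0 0 0 0.006 0.003 0 1;0 0 0 0.006 0.002 0 1;0 0 0 0.006 0.002 0 1'; python3 -m pendant '0 0 0 0.005 0.001 0 1;0 0 0 0.005 0 0 1;0 0 0 0.005 0 0 1;0 0 0 0.005 0 0 1'; python3 -m pendant '0 0 0 0.004 0 0 1;0 0 0 0.003 0 0 1;0 0 0 0.003 0 0 1'; python3 -c "
from h import *
snap('side','d14')
crop('d14',195,155,345,290,5,'d14c')"
```

```text
t: 22.28
tool_pos: [0.6089, 0.05, 0.1615]
tool_rot: [[-0.005, 0.145, -0.989], [-0.003, -0.989, -0.145], [-1.0, 0.003, 0.005]]
wrist_force: [-0.8, 1.0, 1.2]
width: 0.0001
t: 22.62
tool_pos: [0.6088, 0.0483, 0.1388]
tool_rot: [[-0.006, 0.145, -0.989], [-0.004, -0.989, -0.145], [-1.0, 0.003, 0.006]]
wrist_force: [-0.3, 0.1, 0.3]
width: -0.0
t: 22.87
tool_pos: [0.6087, 0.0483, 0.1319]
tool_rot: [[-0.008, 0.146, -0.989], [-0.004, -0.989, -0.146], [-1.0, 0.003, 0.009]]
wrist_force: [-15.4, -0.2, 29.8]
width: -0.0002
```

View pics/d14c.png

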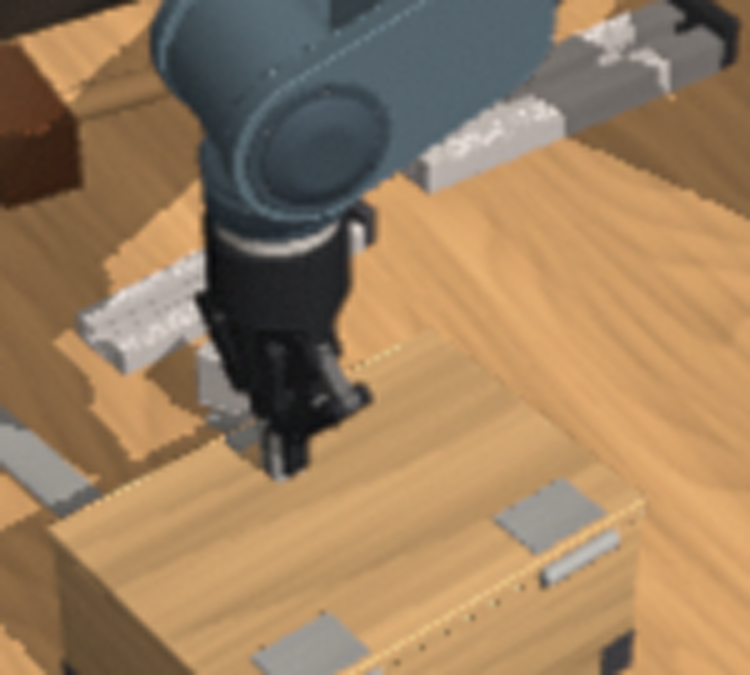

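```bash
python3 -m pendant '0 0 0 0 0 0 1;0 0 0 0 0 0 1;0 0 0 0 0 0 1;0 0 0 -0.003 0 0 1;0 0 0 -0.01 0 0 1;0 0 0 -0.02 0 0 1;0 0 0 -0.025 0 0 1;0 0 0 -0.03 0 0 1;0 0 0 -0.03 0 0 1;0 0 0 -0.03 0 0 1;0 0 0 -0.02 0.02 0 1;0 0 0 0 0.03 0 1;0 0 0 0 0.03 0 1;0 0 0 0 0.03 0 1;0 0 0 0 0.03 0 1;0 0 0 0 0.02 0 1;0 0 0 0 0 0 1;0 0 0 0 0 0 1'; python3 - <<'E'
from h import *
snap('side','d15');snap('scene','s15')
crop('d15',195,195,345,330,5,'d15c');crop('s15',265,160,440,310,4,'s15c')
E
```

```text
t: 24.42
tool_pos: [0.634, -0.1138, 0.3169]
tool_rot: [[-0.004, 0.15, -0.989], [-0.006, -0.989, -0.15], [-1.0, 0.005, 0.005]]
wrist_force: [-0.3, 0.4, -0.3]
width: 0.0002
```

View pics/d15c.png

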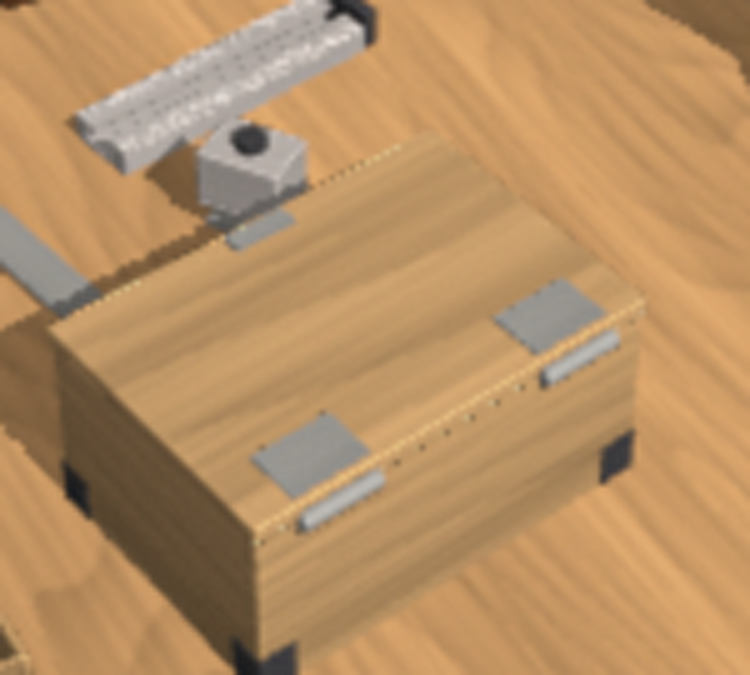

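View pics/s15c.png

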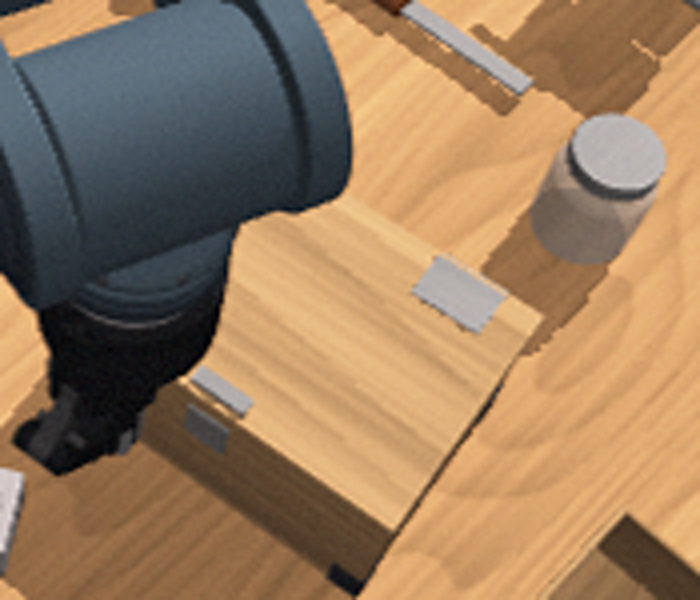

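View pics/s15.png

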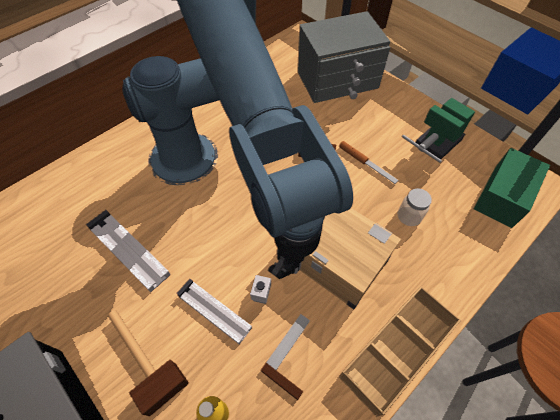

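```bash
python3 - <<'E'
from h import *
np.set_printoptions(precision=4,suppress=True)
S=load('s15');D=load('d15')
print(tri((S,(265+393/4-.4,160+530/4-.4)),(D,(195+52/5-.4,195+328/5-.4))))
print("hinge corner",tri((S,(265+541/4-.4,160+318/4-.4)),(D,(195+258/5-.4,195+533/5-.4))))
E
```

```text
(array([0.7367, 0.0247, 0.1317]), [0.0016932284608747255, 0.0016932284608748322])
hinge corner (array([0.7096, 0.2034, 0.1295]), [0.0017361237477504913, 0.0017361237477504575])
```

Free edge at 131.7 mm, hinge side at 129.5 mm, so the lid is flat on the rim. Handing in.

```bash
python3 -c "
from station import close_job
print(close_job())"
```

```text
the job is handed in; nothing more can be done
None
```

I put the stop away in the chest, shut the lid and handed the job in at about 24.5 s of the 66 s allowed.

- **Stop:** I slid the smaller stop about 45 mm past the open end of the smaller track and lifted it out. I then lowered it onto the tray until it touched (about 7 N) and let go. The wrist picture afterwards showed it standing upright near the middle of the tray.
- **Knee:** I pressed the pin down along the tilted fingers with about 7 to 8 N. The pictures showed the knee bent and the lid drawn to about upright.
- **Lid:** I pushed it down with the closed fingertips at about 0.5 to 0.7 rad/s until it met the rim.

**Last checks:**
- The lid's top measured 131.7 mm high at the free edge and 129.5 mm at the hinge, against about 132 mm expected when shut. That is within the camera error of about 2 mm.
- The arm ended 0.3 m up, clear of everything, with no force on the wrist.
- The other things look unmoved in the pictures; I did not measure them.

**What went less well:**
- The closing push peaked at about 30 N on the fingertips at the rim before I backed off.
- The stop's button measured 3 to 4 mm higher than the text's figure; that did not affect the grasp.
- I could not read the lid and knee angles directly, and the stop is now hidden under the lid, so its final state rests on the earlier picture.

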